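Close down a school chemistry station

ROBOT

A 7-joint arm with a two-finger parallel gripper is mounted at the origin on the work surface. World frame = base frame: x ahead of the robot, y to its left, z up, the work surface at z = 0. Lengths are in mm, angles in rad, forces in N, time in s.
With the tool pointing down it reaches from about 400 to 875 mm from the base axis. Payload 6.5 kg.
Tool frame: the origin (TCP) lies between the finger pads; the fingertips stand bot.nose_length ahead of it and the grasp point (between the pads) lies 3 mm ahead of it (bot.nose_length is the distance from the TCP to the fingertips, in mm); z points along the fingers, y is the direction in which the jaws open and shut (so a half turn about z gives the same grasp; the last joint's range is limited). The gripper opens to 85 mm and grips with 20 to 120 N. Pads are 22 mm wide; open, the fingers measure 114 mm over their backs; the gripper's body (76 mm by 85 mm) begins 54 mm behind the grasp point. The pads swing forward as they close: fully open they stand 13 mm farther back than shut.
Start: joints at [1.075, 0.536, -0.004, 1.538, 0.003, 1.067, -0.071], TCP at [270.843, -590.876, 253.29] pointing down, gripper open.
Joint ranges: [-2.7, 2.7], [-0.37, 2.16], [-1.27, 1.26], [0.24, 2.4], [-1.31, 4.45], [0.19, 1.91], [-2.76, 2.76]. Speed limits (rad/s): [2.39, 2.39, 3.14, 3.14, 3.14, 3.14, 3.14].

INTERFACE

Orientations are given as a rotation vector (axis times angle).
In Python, from workcell import monitor, imaging, job, bot gives the robot as it stands.
- The arm moves only by the tool apply_moves, never from a script. Its argument "rows" is a list of rows, each an object of numbers: "grip": the opening, from -1 (shut) to 1 (fully open); "tx", "ty", "tz": the shift along the tool's x, y, z each as a share of 30 cm, from -1 to 1; "ax", "ay", "az": the turn, a rotation vector about the tool's x, y, z each as a share of 0.5 rad, from -1 to 1. In form: [{"grip": .., "tx": .., "ty": .., "tz": .., "ax": .., "ay": .., "az": ..}, ...]. A call has exactly 10 rows; each row is the pose to reach, as a shift and turn from the pose commanded when the call began, along the tool's axes at that moment; what a row does not reach only later rows make up. A row lasts 1/12 s, in which the tool goes at most 41.7 mm and 7.16 degrees, less where a joint would pass 70% of its speed; a pose out of reach is approached as far as the arm can. A call with a number of a shift or a turn outside -1 to 1 is refused whole. A call with a gripper value outside its range is refused whole. The fingers move at their own pace and stop on an object; "newtons" is the grip in N (left out, the last holds). Time passes only in rows, so rows that repeat a pose let the fingers close, or fill a call up. It gives the time, the measured TCP pose, the force and the opening at its end, in the units of the state.
- monitor.state(): the state, without advancing time (a new reading comes with each control period).
- imaging.camera(name): name is "scene" or "top" or "wrist"; returns a dict with "pixels" (420x560x3 uint8, blue, green, red), "fovy" (degrees; the focal length in pixels is half the picture's height over the tangent of half this angle, whatever the lens; pixels are square), "cx", "cy" (the principal point, pixels), "distortion" ([k1, k2, p1, p2, k3] as OpenCV has them; the pictures are not rectified), "origin" and "rotation" of the camera in the world; the wrist camera has in their place "mount" (4x4, takes a point from camera to tool coordinates, whose origin is the TCP and whose axes are the flange's). Camera axes: x right, y down, z forward; pixel columns grow to the right and rows downward; lengths in mm; the calibration is good to about 2 mm. A picture is of the moment at which its call begins: read the wrist's pose just before it. There is no depth.
- job.job_done(): hands the job in, once; it reports no verdict.
The state is a dict: "clock": time; "q": joint angles; "qvel": joint speeds; "joint_torque": joint torques, N m; "tcp_pos": TCP position; "orientation": TCP orientation; "ft_force": force on the tool from outside, world axes, zero at the start; "torque": the same for the moment, N m; "finger_gap": opening from 0.0 (shut) to 1.0 (fully open).
Only numpy, scipy, OpenCV 4.12 (cv2) and the standard library are available. Lean on these libraries where they do the work, as an engineer would, in place of code of your own. Each camera call takes 0.05 s, during which the arm holds its last target. There are 200 camera calls.

TASK

Close down this station after the practical. First turn the stirrer's dial back to the green standby mark; only then pull each used stirring rod out of the orange caddy and stand it in the soak beaker. Feel the weight of each sealed jar and stand it upright in a tray: jars more than half full in the blue tray, less than half full in the yellow one. Leave the goggles, the wash bottle and the pencil case where they are.

Things in the scene. Friction and masses are not known exactly. Their poses are not given: they have to be found in the camera images.
- stirrer: Compact white magnetic stirrer, fixed to the bench: box 180 (x) by 130 (y) by 55 mm high with a thin plate (top at 61 mm) on its rear part. Origin: centre of its underside. Its own x axis points from the dial side (the -x end) to the rear. The speed dial stands on its deck at (-52, 0, 55) mm in this frame.
- dial (a joint): Angle of the black speed dial, 0 to 4.7 rad, growing clockwise seen from above. The white line on its top is the pointer: at angle q it points along (-cos q, sin q) in the stirrer's frame. Of the ticks on the deck, every 30 degrees from 0 to 270, the long green one at 1.047 rad (60 degrees) is the standby mark. Starts at 1.9 to 2.5; stays where left; friction 0.03 N m.
- dial_grip (a point): Point on the dial's vertical axis at the height to grip (92 mm above the bench). The grip is an upright bar 14 mm thick, 38 mm long and 32 mm high (its top 99 mm above the bench), its length along the pointer's line; below it is a 40 mm disc.
- caddy: Orange plastic caddy, fixed: a 50 x 190 x 6 mm base with four upright square sleeves (28 mm outside, 20 mm inside, tops at 100 mm, inner floors at 10 mm) in a row along its own y, at y = -66, -22, 22, 66 mm. Origin: centre of its underside. Not every sleeve holds a rod.
- beaker: Tall transparent green plastic soak beaker with a white rim, standing fixed on the bench: 100 mm outside diameter, 92 mm inside, 120 mm high, inner floor at 6 mm. Origin: centre of its underside.
- mat: Thin grey mat, 300 x 235 x 2 mm, fixed, under the two trays. Origin: centre of its underside.
- tray_blue: Blue tray for jars more than half full, fixed: 250 (its own x) x 100 (y) mm outside, 18 mm high, walls and floor 4 mm thick, so the inner floor lies 4 mm above the origin. Origin: centre of its underside (2 mm above the bench). Up to three jars stand in it in a row along its x axis.
- tray_yellow: Yellow tray for jars less than half full, fixed; otherwise the same as the blue tray.
- rod_1: Used plastic stirring rod, 200 mm long, 30 g, standing (maybe leaning a few degrees) in a sleeve of the caddy: white shaft 10 mm in diameter, red cap 16 mm in diameter over the top 40 mm. Origin: centre of its foot; its own z axis points along the rod to the cap. None if it is not there this time or while held.
- rod_2: Used plastic stirring rod, 200 mm long, 30 g, standing (maybe leaning a few degrees) in a sleeve of the caddy: white shaft 10 mm in diameter, red cap 16 mm in diameter over the top 40 mm. Origin: centre of its foot; its own z axis points along the rod to the cap. None if it is not there this time or while held.
- rod_3: Used plastic stirring rod, 200 mm long, 30 g, standing (maybe leaning a few degrees) in a sleeve of the caddy: white shaft 10 mm in diameter, red cap 16 mm in diameter over the top 40 mm. Origin: centre of its foot; its own z axis points along the rod to the cap. None if it is not there this time or while held.
- rod_4: Used plastic stirring rod, 200 mm long, 30 g, standing (maybe leaning a few degrees) in a sleeve of the caddy: white shaft 10 mm in diameter, red cap 16 mm in diameter over the top 40 mm. Origin: centre of its foot; its own z axis points along the rod to the cap. None if it is not there this time or while held.
- jar_1: Sealed opaque white reagent jar with a white lid and a grey label band, an upright cylinder 60 mm in diameter and 56 mm high. Its contents cannot be seen: it weighs between 120 g (empty) and 480 g (full), half full is 300 g; within 50 g of half, either tray will do. Origin: centre of its underside, z up. None if it is not there this time or while held.
- jar_2: Sealed opaque white reagent jar with a white lid and a grey label band, an upright cylinder 60 mm in diameter and 56 mm high. Its contents cannot be seen: it weighs between 120 g (empty) and 480 g (full), half full is 300 g; within 50 g of half, either tray will do. Origin: centre of its underside, z up. None if it is not there this time or while held.
- jar_3: Sealed opaque white reagent jar with a white lid and a grey label band, an upright cylinder 60 mm in diameter and 56 mm high. Its contents cannot be seen: it weighs between 120 g (empty) and 480 g (full), half full is 300 g; within 50 g of half, either tray will do. Origin: centre of its underside, z up. None if it is not there this time or while held.
- goggles: Safety goggles lying on the bench, about 120 x 150 x 58 mm, a bystander. Origin: underside, middle of the lenses.
- wash_bottle: White bottle with a red cap, 64 mm in diameter, 170 mm high, a bystander. Origin: centre of its underside.
- pencil_case: Blue pencil case, 90 x 200 x 45 mm, a bystander. Origin: centre of its underside.
Not all that is in view belongs to the job. What is shaped like the rod_1 but purple or turquoise is not meant.

How it is judged:
By the outcome, as a careful person would: the job done as asked, in the order asked, and still so for the second after the job is handed in, with the robot touching nothing.
Of rod_1, rod_2, rod_3, rod_4 only 3 to 4 are there at a start; the rules pass over those that are not, and their reading is None.
Of jar_1, jar_2, jar_3 only 2 to 3 are there at a start; the rules pass over those that are not, and their reading is None.
At some moment in a run one of jar_1, jar_2, jar_3 may be knocked a few centimetres aside while the robot is not near it.
It also fails if it takes over 192 s, if anything falls off the work surface, if the arm or the gripper's body presses on something with over 40 N, if the wrist force passes 120 N, or if a joint passes its speed limit or range.

## Working session

There is one attempt and no reset: what is moved stays moved. The work goes in short steps, Python scripts to look and compute and a tool call to move; the robot and the scene stay as the last step left them, time stands still between calls to the robot, and variables do not carry over. Pictures are saved under pics/ and viewed, about 12 in all and at most 16, crops included, and the job is handed in when it is done.

Besides the shell and the picture viewer there is one more tool, called after "Call:" by a JSON object that holds its "fn" and its "kwargs", one argument or row to a line. apply_moves: Moves the arm, as the interface text tells. Its arguments: {"type":"object","properties":{"rows":{"type":"array","items":{"type":"object","properties":{"grip":{"type":"number"},"tx":{"type":"number","minimum":-1,"maximum":1},"ty":{"type":"number","minimum":-1,"maximum":1},"tz":{"type":"number","minimum":-1,"maximum":1},"ax":{"type":"number","minimum":-1,"maximum":1},"ay":{"type":"number","minimum":-1,"maximum":1},"az":{"type":"number","minimum":-1,"maximum":1}}}},"newtons":{"type":"number"}},"required":["rows"]}

```bash
ls; mkdir -p pics; python3 - <<'E'
from workcell import monitor, imaging, job, bot
import cv2
print(monitor.state(), bot.nose_length)
for n in ("scene","top"):
    c=imaging.camera(n); cv2.imwrite(f"pics/{n}0.png",c["pixels"])
    import pickle; pickle.dump(c,open(f"pics/{n}0.pkl","wb"))
    print({k:v for k,v in c.items() if k!="pixels"})
E
```

```text
pics
{'clock': 0.0, 'q': array([ 1.07477335,  0.53717885, -0.00440246,  1.53889057,  0.00257849,
        1.06731678, -0.07120569]), 'qvel': array([ 0.00063368,  0.00235001,  0.00037365,  0.00015092, -0.00154492,
        0.00047274,  0.00057801]), 'joint_torque': array([ 6.27898476e-05, -5.83426809e+01,  1.04869891e+00, -2.59110206e+01,
        1.22932432e-02,  9.48376197e-03, -1.47884776e-06]), 'tcp_pos': array([ 270.57717289, -590.33440156,  252.39838563]), 'orientation': array([-3.06763800e+00, -6.69651498e-01,  7.97484297e-04]), 'ft_force': array([-0.59508187,  0.03430238,  0.47537499]), 'torque': array([ 0.04108053,  0.06152541, -0.0396564 ]), 'finger_gap': 0.9997323103203859} 22.0
{'fovy': 57.73173079159163, 'cx': 281.06153910807336, 'cy': 212.04425425950856, 'distortion': array([0.03009103, 0.        , 0.        , 0.        , 0.        ]), 'origin': array([ 905.44958636, -523.61779502,  758.4345347 ]), 'rotation': array([-2.33855461, -0.63317486,  0.24723209])}
{'fovy': 45.67493845614507, 'cx': 279.28239985749417, 'cy': 202.93513495757358, 'distortion': array([-0.18845968,  0.        ,  0.        ,  0.        ,  0.        ]), 'origin': array([ 335.49348315,  -26.85200268, 1323.36539062]), 'rotation': array([-2.13155925,  2.08170613, -0.21940794])}
```

```bash
python3 - <<'E'
import cv2
for n in ("scene","top"):
    im=cv2.imread(f"pics/{n}0.png"); cv2.imwrite(f"pics/{n}0b.png",cv2.resize(im,(800,600),interpolation=cv2.INTER_CUBIC))
E
```

```text
(no output)
```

View pics/scene0b.png

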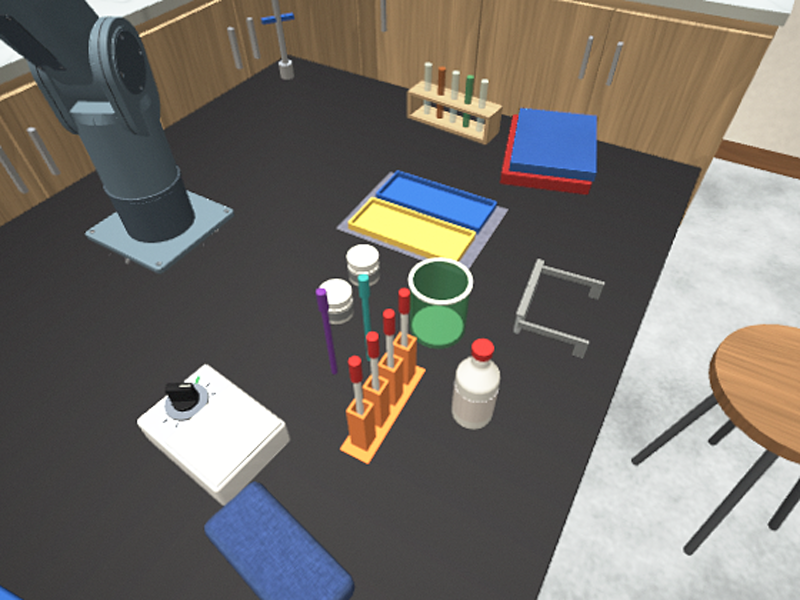

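View pics/top0b.png

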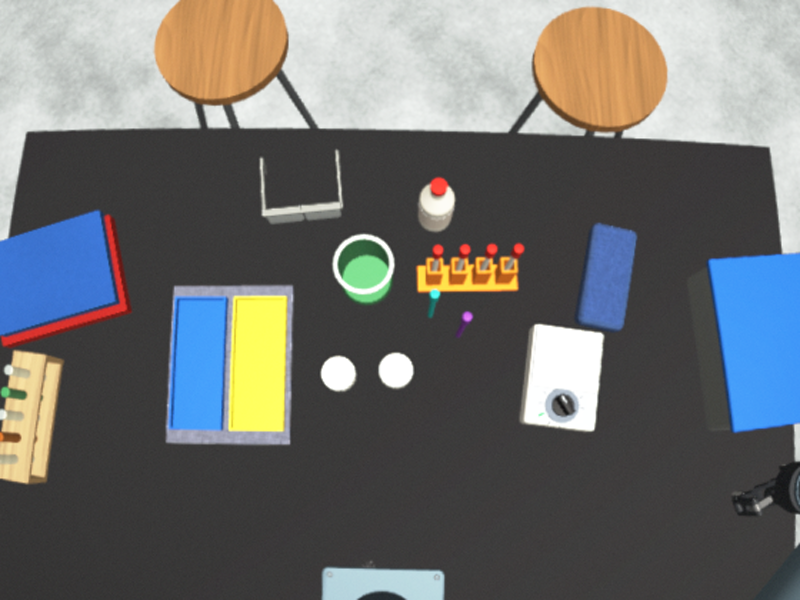

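```bash
cat > h.py <<'E'
import numpy as np, cv2, pickle
from scipy.spatial.transform import Rotation as R
def K(c):
    f=c["pixels"].shape[0]/2/np.tan(np.radians(c["fovy"]/2)); return np.array([[f,0,c["cx"]],[0,f,c["cy"]],[0,0,1.]])
def pose(c):
    if "mount" in c:
        T=np.eye(4); T[:3,:3]=R.from_rotvec(c["st"]["orientation"]).as_matrix(); T[:3,3]=c["st"]["tcp_pos"]
        T=T@c["mount"]; return T[:3,3],T[:3,:3]
    return np.array(c["origin"]),R.from_rotvec(c["rotation"]).as_matrix()
def ray(c,uv):
    p=cv2.undistortPoints(np.array([[uv]],float),K(c),np.array(c["distortion"]))[0,0]
    o,M=pose(c); d=M@[*p,1.]; return o,d/np.linalg.norm(d)
def plane(c,uv,z):
    o,d=ray(c,uv); return o+d*(z-o[2])/d[2]
def tri(*rs):
    A=sum(np.eye(3)-np.outer(d,d) for o,d in rs); b=sum((np.eye(3)-np.outer(d,d))@o for o,d in rs)
    X=np.linalg.solve(A,b); return X,max(np.linalg.norm((np.eye(3)-np.outer(d,d))@(X-o)) for o,d in rs)
def proj(c,X):
    o,M=pose(c); P,_=cv2.projectPoints((np.atleast_2d(X)-o)@M,np.zeros(3),np.zeros(3),K(c),np.array(c["distortion"])); return P[:,0]
def snap(name,tag):
    from workcell import monitor,imaging
    st=monitor.state(); c=imaging.camera(name); c["st"]=st
    pickle.dump(c,open(f"pics/{tag}.pkl","wb")); cv2.imwrite(f"pics/{tag}.png",c["pixels"]); return c
def load(t): return pickle.load(open(f"pics/{t}.pkl","rb"))
def move(dx,dy,dz,yaw=None):
    "world shift -> tool shares from current measured orientation"
E
python3 - <<'E'
from h import *
np.set_printoptions(precision=1,suppress=True)
s,t=load("scene0"),load("top0"); k=560/800
def T(n,a,b): print(n,*tri(ray(s,np.array(a)*k),ray(t,np.array(b)*k)))
T("jarA",(363,252),(338,373));T("jarB",(335,289),(396,370))
for a,b in zip([(404,292),(389,312),(373,336),(355,360)],[(438,248),(465,247),(492,247),(519,247)]): T("rod",a,b)
T("turq",(363,279),(434,294));T("purp",(322,292),(467,317))
T("dial",(181,387),(564,404));T("beaker rim",(441,281),(364,264))
T("bottle",(483,345),(439,186))
for n,uv,z in [("mat",(174,287),2),("mat",(293,287),2),("mat",(290,444),2),("mat",(167,443),2),
 ("caddy",(417,291),6),("caddy",(517,290),6),("stir",(530,325),61),("stir",(604,331),61),("stir",(596,431),55),("stir",(521,422),55),
 ("Blu",(175,297),20),("Blu",(227,297),20),("Blu",(224,430),20),("Blu",(171,429),20),
 ("Yel",(233,296),20),("Yel",(287,295),20),("Yel",(286,432),20),("Yel",(229,431),20),("purpfoot",(459,337),0),("turqfoot",(430,318),0)]:
    print(n,plane(t,np.array(uv)*k,z))
E
```

```text
jarA [456.7  89.6  62.2] 2.83872605524229
jarB [464.7 -13.2  59.2] 2.562981902691047
rod [647.  -79.4 210.8] 0.3045406789951083
rod [ 649.1 -122.9  213.2] 0.400702101704683
rod [ 651.2 -166.8  210.9] 0.820845562989291
rod [ 652.4 -210.7  211.7] 1.1449770710336533
turq [574.5 -74.2 194.6] 0.83551635174062
purp [ 538.4 -127.   195.9] 1.9633338377260388
dial [ 406.4 -307.4   91.1] 0.9374083361662305
beaker rim [642.3  46.1 118.5] 2.068723754416848
bottle [769.6 -80.8 172.6] 1.9576655123101678
mat [616.5 419.9   2. ]
mat [621.9 186.    2. ]
mat [326.6 176.9   2. ]
mat [318.  410.2   2. ]
caddy [618.7 -50.5   6. ]
caddy [ 625.1 -240.7    6. ]
stir [ 548.9 -254.9   61. ]
stir [ 540.4 -391.6   61. ]
stir [ 360.1 -374.5   55. ]
stir [ 375.2 -238.6   55. ]
Blu [593.2 410.   20. ]
Blu [595.7 308.2  20. ]
Blu [347.2 297.5  20. ]
Blu [344.4 398.2  20. ]
Yel [597.9 296.7  20. ]
Yel [602.3 193.6  20. ]
Yel [348.1 182.4  20. ]
Yel [345.8 288.   20. ]
purpfoot [ 533.5 -131.2    0. ]
turqfoot [568.5 -76.1   0. ]
```

```bash
cat >> h.py <<'E'
def Rt(yaw,tilt=(0,0,0)):
    "tool down, tool x at yaw deg; then world-axes tilt rotvec deg"
    y=np.radians(yaw); c,s=np.cos(y),np.sin(y)
    return R.from_rotvec(np.radians(tilt)).as_matrix()@np.array([[c,s,0],[s,-c,0],[0,0,-1.]])
def plan(*wps,start=None):
    "wps: (pos,yaw[,tilt]); chained from the measured pose; prints shares per wp"
    if start is None:
        from workcell import monitor
        st=monitor.state(); p=st["tcp_pos"]; M=R.from_rotvec(st["orientation"]).as_matrix()
    else: p,M=np.array(start[0],float),Rt(*start[1:])
    for w in wps:
        M2=Rt(*w[1:]); d=M.T@(np.array(w[0],float)-p)/300; a=R.from_matrix(M.T@M2).as_rotvec()/0.5
        print("t",np.round(d,3),"a",np.round(a,3),"mm",round(np.linalg.norm(d)*300)); p,M=np.array(w[0],float),M2
def st():
    from workcell import monitor
    s=monitor.state(); M=R.from_rotvec(s["orientation"]).as_matrix()
    print("t",round(s["clock"],2),"p",s["tcp_pos"].round(1),"x",M[:,0].round(3),"z",M[:,2].round(3),"F",s["ft_force"].round(2),"gap",round(s["finger_gap"],3),"q",s["q"].round(2)); return s
E
python3 - <<'E'
from h import *
c=snap("wrist","w0"); print(c["mount"].round(2),c["fovy"],c["cx"],c["cy"]); st()
plan(((400,-300,250),49))
E
```

```text
[[  -0.     -0.96   -0.27   68.3 ]
 [   1.     -0.      0.     -0.42]
 [  -0.     -0.27    0.96 -119.93]
 [   0.      0.      0.      1.  ]] 60.9985858972686 278.4337724253836 209.40680538526277
t 0.15 p [ 270.6 -590.5  252.6] x [ 0.909  0.417 -0.   ] z [-0.001  0.001 -1.   ] F [ 0.23 -1.36 -0.6 ] gap 0.997 q [ 1.07  0.54 -0.    1.54  0.    1.07 -0.07]
t [ 0.796 -0.7    0.01 ] a [-0.003 -0.    -0.851] mm 318
```

Call:
{"fn": "apply_moves", "kwargs": {
  "rows": [
    {"grip":1,"tx":0.796,"ty":-0.7,"tz":0.01,"az":-0.85},
    {"grip":1,"tx":0.796,"ty":-0.7,"tz":0.01,"az":-0.85},
    {"grip":1,"tx":0.796,"ty":-0.7,"tz":0.01,"az":-0.85},
    {"grip":1,"tx":0.796,"ty":-0.7,"tz":0.01,"az":-0.85},
    {"grip":1,"tx":0.796,"ty":-0.7,"tz":0.01,"az":-0.85},
    {"grip":1,"tx":0.796,"ty":-0.7,"tz":0.01,"az":-0.85},
    {"grip":1,"tx":0.796,"ty":-0.7,"tz":0.01,"az":-0.85},
    {"grip":1,"tx":0.796,"ty":-0.7,"tz":0.01,"az":-0.85},
    {"grip":1,"tx":0.796,"ty":-0.7,"tz":0.01,"az":-0.85},
    {"grip":1,"tx":0.796,"ty":-0.7,"tz":0.01,"az":-0.85}
  ]
}}

```text
invalid input at $.rows[0]: expected keys grip, tx, ty, tz, ax, ay, az
```

```bash
python3 - <<'E'
from h import *
st(); c=snap("wrist","w1"); cv2.imwrite("pics/w1b.png",cv2.resize(c["pixels"],(800,600),interpolation=cv2.INTER_CUBIC))
E
```

```text
t 0.15 p [ 270.6 -590.5  252.6] x [ 0.909  0.417 -0.   ] z [-0.001  0.001 -1.   ] F [ 0.23 -1.36 -0.6 ] gap 0.997 q [ 1.07  0.54 -0.    1.54  0.    1.07 -0.07]
```

View pics/w1b.png

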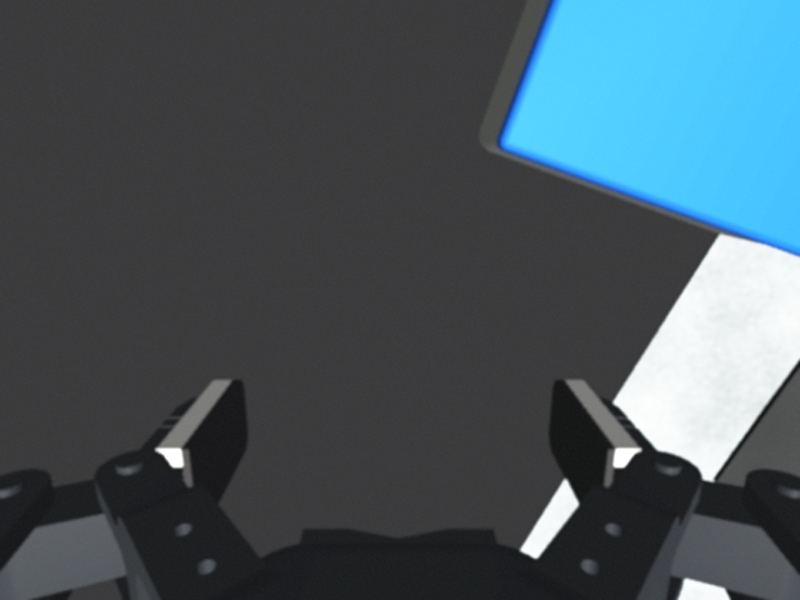

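The wrist picture was taken before any motion, because the move was refused for missing keys. It shows only bench and the monitor, with the fingers near the bottom. I'll resend the move with all keys.

Call:
{"fn": "apply_moves", "kwargs": {
  "rows": [
    {"grip":1,"tx":0.796,"ty":-0.7,"tz":0.01,"ax":0,"ay":0,"az":-0.85},
    {"grip":1,"tx":0.796,"ty":-0.7,"tz":0.01,"ax":0,"ay":0,"az":-0.85},
    {"grip":1,"tx":0.796,"ty":-0.7,"tz":0.01,"ax":0,"ay":0,"az":-0.85},
    {"grip":1,"tx":0.796,"ty":-0.7,"tz":0.01,"ax":0,"ay":0,"az":-0.85},
    {"grip":1,"tx":0.796,"ty":-0.7,"tz":0.01,"ax":0,"ay":0,"az":-0.85},
    {"grip":1,"tx":0.796,"ty":-0.7,"tz":0.01,"ax":0,"ay":0,"az":-0.85},
    {"grip":1,"tx":0.796,"ty":-0.7,"tz":0.01,"ax":0,"ay":0,"az":-0.85},
    {"grip":1,"tx":0.796,"ty":-0.7,"tz":0.01,"ax":0,"ay":0,"az":-0.85},
    {"grip":1,"tx":0.796,"ty":-0.7,"tz":0.01,"ax":0,"ay":0,"az":-0.85},
    {"grip":1,"tx":0.796,"ty":-0.7,"tz":0.01,"ax":0,"ay":0,"az":-0.85}
  ]
}}

```text
clock: 1.03
tcp_pos: [401.1, -299.1, 250.4]
orientation: [-2.857, -1.308, -0.0]
ft_force: [0.1, -0.7, -0.6]
finger_gap: 1.001
```

```bash
python3 - <<'E'
from h import *
st(); c=snap("wrist","w2"); cv2.imwrite("pics/w2b.png",cv2.resize(c["pixels"],(800,600),interpolation=cv2.INTER_CUBIC))
E
```

```text
t 1.03 p [ 401.1 -299.1  250.4] x [0.654 0.757 0.   ] z [ 0.  0. -1.] F [ 0.07 -0.7  -0.61] gap 1.001 q [ 0.73  0.3  -0.22  1.92  0.08  0.93 -0.23]
```

View pics/w2b.png

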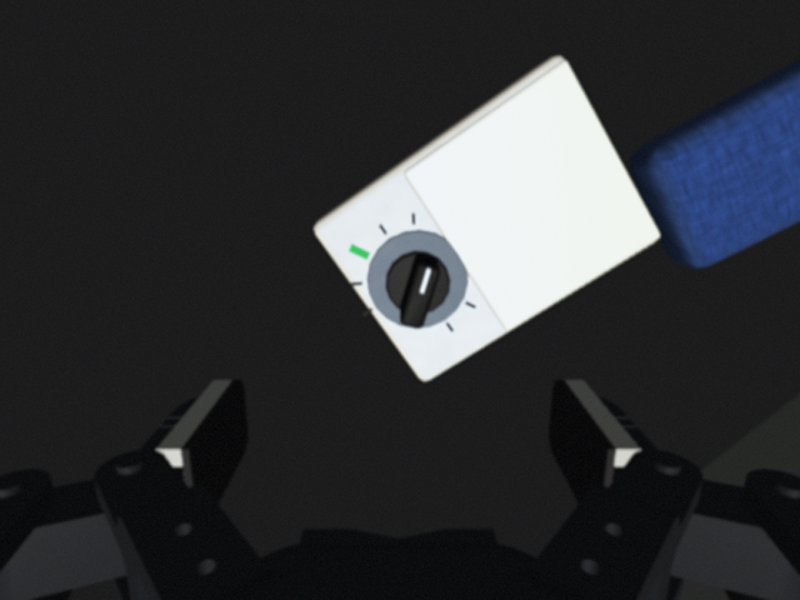

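```bash
python3 - <<'E'
from h import *
np.set_printoptions(precision=1,suppress=True)
c=load("w2");k=.7
P=lambda uv,z:plane(c,np.array(uv)*k,z)
a,b=P((422,292),99),P((429,268),99); print("ptr",a,b,np.degrees(np.arctan2(*(b-a)[1::-1])))
g1,g2=P((351,247),55),P((368,256),55);print("green",g1,g2,np.degrees(np.arctan2(*(g1-g2)[1::-1])))
for uv,z in [((417,279),57),((418,283),67),((412,326),67),((401,322),67),((439,258),99),((418,253),99),((414,254),99)]: print(uv,P(uv,z))
cs=[P(u,z) for u,z in [((315,229),55),((424,381),55),((660,237),61),((566,58),61),((405,174),61),((507,330),61)]]
for x in cs: print(x)
print("yaws",[np.degrees(np.arctan2(*(cs[i]-cs[j])[1::-1])) for i,j in [(3,4),(2,5)]],np.degrees(np.arctan2(*(cs[0]-cs[1])[1::-1]))-90)
E
```

```text
ptr [ 408.7 -310.2   99. ] [ 420.3 -302.4   99. ] 34.1166966112024
green [ 387.9 -269.2   55. ] [ 392.1 -280.4   55. ] 110.73840186658786
(417, 279) [ 406.1 -311.5   57. ]
(418, 283) [ 406.2 -311.7   67. ]
(412, 326) [ 385.4 -330.5   67. ]
(401, 322) [ 381.9 -324.    67. ]
(439, 258) [ 427.9 -301.7   99. ]
(418, 253) [ 421.1 -292.2   99. ]
(414, 254) [ 419.1 -291.2   99. ]
[ 378.6 -246.4   55. ]
[ 363.8 -368.8   55. ]
[ 535.2 -387.2   61. ]
[ 550.3 -268.6   61. ]
[ 442.3 -257.5   61. ]
[ 428.5 -374.    61. ]
yaws [np.float64(-5.868485387853371), np.float64(-7.034237425268489)] -6.876836990741964
```

```bash
python3 - <<'E'
from h import *
plan(((406,-311,140),35),((406,-311,95),35),((406,-311,95),61),((406,-311,95),87),((406,-311,95),113.7),((406,-311,140),113.7))
E
```

```text
t [-0.013  0.037  0.368] a [0.    0.001 0.489] mm 111
t [0.   0.   0.15] a [0. 0. 0.] mm 45
t [0. 0. 0.] a [ 0.     0.    -0.908] mm 0
t [0. 0. 0.] a [ 0.     0.    -0.908] mm 0
t [0. 0. 0.] a [ 0.     0.    -0.932] mm 0
t [ 0.    0.   -0.15] a [0. 0. 0.] mm 45
```

Call:
{"fn": "apply_moves", "kwargs": {
  "rows": [
    {"grip":1,"tx":-0.013,"ty":0.037,"tz":0.2,"ax":0,"ay":0,"az":0.49},
    {"grip":1,"tx":-0.013,"ty":0.037,"tz":0.37,"ax":0,"ay":0,"az":0.49},
    {"grip":1,"tx":-0.013,"ty":0.037,"tz":0.37,"ax":0,"ay":0,"az":0.49},
    {"grip":1,"tx":-0.013,"ty":0.037,"tz":0.37,"ax":0,"ay":0,"az":0.49},
    {"grip":1,"tx":-0.013,"ty":0.037,"tz":0.41,"ax":0,"ay":0,"az":0.49},
    {"grip":1,"tx":-0.013,"ty":0.037,"tz":0.45,"ax":0,"ay":0,"az":0.49},
    {"grip":1,"tx":-0.013,"ty":0.037,"tz":0.49,"ax":0,"ay":0,"az":0.49},
    {"grip":1,"tx":-0.013,"ty":0.037,"tz":0.515,"ax":0,"ay":0,"az":0.49},
    {"grip":1,"tx":-0.013,"ty":0.037,"tz":0.515,"ax":0,"ay":0,"az":0.49},
    {"grip":1,"tx":-0.013,"ty":0.037,"tz":0.515,"ax":0,"ay":0,"az":0.49}
  ]
}}

```text
clock: 1.92
tcp_pos: [406.2, -311.6, 96.6]
orientation: [2.996, 0.942, 0.0]
ft_force: [-0.0, -0.2, -0.3]
finger_gap: 1.002
```

Call:
{"fn": "apply_moves", "kwargs": {
  "newtons": 30,
  "rows": [
    {"grip":-1,"tx":0,"ty":0,"tz":0,"ax":0,"ay":0,"az":0},
    {"grip":-1,"tx":0,"ty":0,"tz":0,"ax":0,"ay":0,"az":0},
    {"grip":-1,"tx":0,"ty":0,"tz":0,"ax":0,"ay":0,"az":0},
    {"grip":-1,"tx":0,"ty":0,"tz":0,"ax":0,"ay":0,"az":0},
    {"grip":-1,"tx":0,"ty":0,"tz":0,"ax":0,"ay":0,"az":0},
    {"grip":-1,"tx":0,"ty":0,"tz":0,"ax":0,"ay":0,"az":0},
    {"grip":-1,"tx":0,"ty":0,"tz":0,"ax":0,"ay":0,"az":0},
    {"grip":-1,"tx":0,"ty":0,"tz":0,"ax":0,"ay":0,"az":0},
    {"grip":-1,"tx":0,"ty":0,"tz":0,"ax":0,"ay":0,"az":0},
    {"grip":-1,"tx":0,"ty":0,"tz":0,"ax":0,"ay":0,"az":0}
  ]
}}

```text
clock: 2.75
tcp_pos: [406.6, -311.0, 96.1]
orientation: [2.996, 0.943, 0.001]
ft_force: [-0.0, -0.2, 4.0]
finger_gap: 0.152
```

```bash
python3 - <<'E'
from h import *
s=st();print(s["torque"])
E
```

```text
t 2.75 p [ 406.6 -311.    96.1] x [0.82  0.573 0.   ] z [ 0.001 -0.001 -1.   ] F [-0.03 -0.24  4.02] gap 0.152 q [ 0.67  0.55 -0.13  2.    0.12  0.6  -0.51]
[-0.15749077 -0.1150876   0.02271227]
```

Call:
{"fn": "apply_moves", "kwargs": {
  "rows": [
    {"grip":-1,"tx":0,"ty":0,"tz":0,"ax":0,"ay":0,"az":-0.1},
    {"grip":-1,"tx":0,"ty":0,"tz":0,"ax":0,"ay":0,"az":-0.2},
    {"grip":-1,"tx":0,"ty":0,"tz":0,"ax":0,"ay":0,"az":-0.3},
    {"grip":-1,"tx":0,"ty":0,"tz":0,"ax":0,"ay":0,"az":-0.4},
    {"grip":-1,"tx":0,"ty":0,"tz":0,"ax":0,"ay":0,"az":-0.5},
    {"grip":-1,"tx":0,"ty":0,"tz":0,"ax":0,"ay":0,"az":-0.6},
    {"grip":-1,"tx":0,"ty":0,"tz":0,"ax":0,"ay":0,"az":-0.7},
    {"grip":-1,"tx":0,"ty":0,"tz":0,"ax":0,"ay":0,"az":-0.8},
    {"grip":-1,"tx":0,"ty":0,"tz":0,"ax":0,"ay":0,"az":-0.9},
    {"grip":-1,"tx":0,"ty":0,"tz":0,"ax":0,"ay":0,"az":-0.91}
  ]
}}

```text
clock: 3.58
tcp_pos: [406.4, -310.9, 96.1]
orientation: [2.705, 1.597, 0.0]
ft_force: [-0.3, -0.7, 6.1]
finger_gap: 0.157
```

Call:
{"fn": "apply_moves", "kwargs": {
  "rows": [
    {"grip":-1,"tx":0,"ty":0,"tz":0,"ax":0,"ay":0,"az":-0.1},
    {"grip":-1,"tx":0,"ty":0,"tz":0,"ax":0,"ay":0,"az":-0.2},
    {"grip":-1,"tx":0,"ty":0,"tz":0,"ax":0,"ay":0,"az":-0.3},
    {"grip":-1,"tx":0,"ty":0,"tz":0,"ax":0,"ay":0,"az":-0.4},
    {"grip":-1,"tx":0,"ty":0,"tz":0,"ax":0,"ay":0,"az":-0.5},
    {"grip":-1,"tx":0,"ty":0,"tz":0,"ax":0,"ay":0,"az":-0.6},
    {"grip":-1,"tx":0,"ty":0,"tz":0,"ax":0,"ay":0,"az":-0.7},
    {"grip":-1,"tx":0,"ty":0,"tz":0,"ax":0,"ay":0,"az":-0.8},
    {"grip":-1,"tx":0,"ty":0,"tz":0,"ax":0,"ay":0,"az":-0.9},
    {"grip":-1,"tx":0,"ty":0,"tz":0,"ax":0,"ay":0,"az":-0.91}
  ]
}}

```text
clock: 4.42
tcp_pos: [406.2, -310.8, 96.1]
orientation: [2.275, 2.166, -0.0]
ft_force: [-0.8, 0.2, 5.9]
finger_gap: 0.159
```

Call:
{"fn": "apply_moves", "kwargs": {
  "rows": [
    {"grip":-1,"tx":0,"ty":0,"tz":0,"ax":0,"ay":0,"az":-0.1},
    {"grip":-1,"tx":0,"ty":0,"tz":0,"ax":0,"ay":0,"az":-0.2},
    {"grip":-1,"tx":0,"ty":0,"tz":0,"ax":0,"ay":0,"az":-0.3},
    {"grip":-1,"tx":0,"ty":0,"tz":0,"ax":0,"ay":0,"az":-0.4},
    {"grip":-1,"tx":0,"ty":0,"tz":0,"ax":0,"ay":0,"az":-0.5},
    {"grip":-1,"tx":0,"ty":0,"tz":0,"ax":0,"ay":0,"az":-0.6},
    {"grip":-1,"tx":0,"ty":0,"tz":0,"ax":0,"ay":0,"az":-0.7},
    {"grip":-1,"tx":0,"ty":0,"tz":0,"ax":0,"ay":0,"az":-0.8},
    {"grip":-1,"tx":0,"ty":0,"tz":0,"ax":0,"ay":0,"az":-0.9},
    {"grip":-1,"tx":0,"ty":0,"tz":0,"ax":0,"ay":0,"az":-0.93}
  ]
}}

```text
clock: 5.25
tcp_pos: [406.0, -310.9, 96.1]
orientation: [-1.715, -2.632, 0.001]
ft_force: [-0.6, -1.2, 7.1]
finger_gap: 0.155
```

```bash
python3 - <<'E'
from h import *
s=st();print(s["torque"]); M=R.from_rotvec(s["orientation"]).as_matrix(); print(np.degrees(np.arctan2(M[1,0],M[0,0])))
E
```

```text
t 5.25 p [ 406.  -310.9   96.1] x [-0.404  0.915 -0.   ] z [-0.001 -0.    -1.   ] F [-0.63 -1.21  7.12] gap 0.155 q [ 0.94  0.6  -0.48  1.98  0.44  0.66  0.6 ]
[-0.13913564  0.30832031 -0.01598223]
113.81790801689492
```

Call:
{"fn": "apply_moves", "kwargs": {
  "rows": [
    {"grip":1,"tx":0,"ty":0,"tz":0,"ax":0,"ay":0,"az":0},
    {"grip":1,"tx":0,"ty":0,"tz":0,"ax":0,"ay":0,"az":0},
    {"grip":1,"tx":0,"ty":0,"tz":0,"ax":0,"ay":0,"az":0},
    {"grip":1,"tx":0,"ty":0,"tz":0,"ax":0,"ay":0,"az":0},
    {"grip":1,"tx":0,"ty":0,"tz":0,"ax":0,"ay":0,"az":0},
    {"grip":1,"tx":0,"ty":0,"tz":-0.1,"ax":0,"ay":0,"az":0},
    {"grip":1,"tx":0,"ty":0,"tz":-0.2,"ax":0,"ay":0,"az":0},
    {"grip":1,"tx":0,"ty":0,"tz":-0.3,"ax":0,"ay":0,"az":0},
    {"grip":1,"tx":0,"ty":0,"tz":-0.4,"ax":0,"ay":0,"az":0},
    {"grip":1,"tx":0,"ty":0,"tz":-0.5,"ax":0,"ay":0,"az":0}
  ]
}}

```text
clock: 6.08
tcp_pos: [406.0, -310.3, 247.1]
orientation: [-1.717, -2.63, -0.0]
ft_force: [0.3, -0.3, -1.0]
finger_gap: 1.003
```

```bash
python3 - <<'E'
from h import *
st(); c=snap("wrist","w3"); im=c["pixels"][100:310,140:420]; cv2.imwrite("pics/w3b.png",cv2.resize(im,(800,600),interpolation=cv2.INTER_CUBIC))
plan(((610,-145,340),87),((610,-145,340),87))
E
```

```text
t 6.08 p [ 406.  -310.3  247.1] x [-0.402  0.915  0.001] z [-0.  0. -1.] F [ 0.29 -0.32 -1.04] gap 1.003 q [ 1.05  0.37 -0.6   1.88  0.25  0.97  0.75]
t [ 0.237  0.839 -0.29 ] a [0.011 0.012 0.933] mm 275
t [0. 0. 0.] a [0. 0. 0.] mm 0
```

View pics/w3b.png

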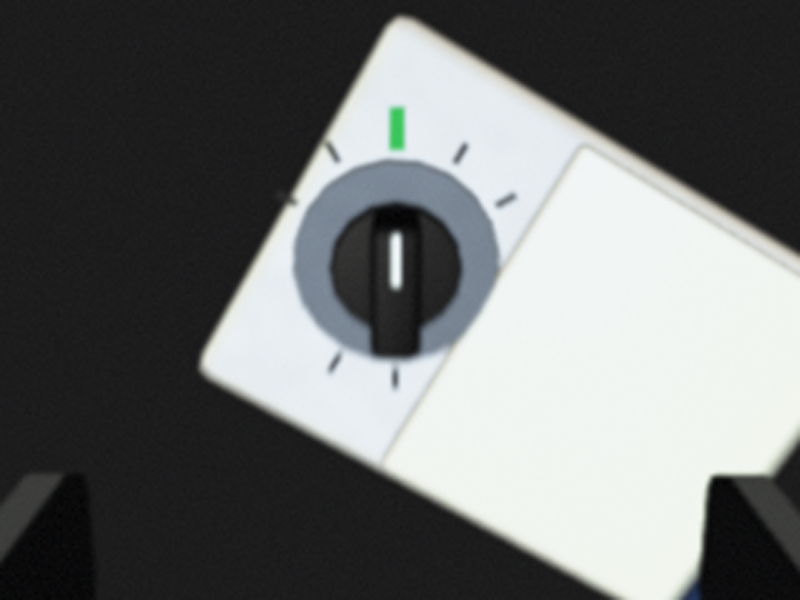

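Picture 5: the pointer (396, 232–290) lines up with the green mark (397, 107–150), so the dial is done. Next are the rods.

```bash
python3 - <<'E'
from h import *
plan(((647,-79.5,285),92),((647,-79.5,193.5),92),((647,-79.5,365),92))
B=np.array([642,46]); 
for n,d in dict(py=(0,1),px=(1,0),mx=(-1,0),my=(0,-1)).items():
    d=np.array(d); a=np.radians(7.5); r=24+183*np.sin(a)
    print(n,*(B+d*r).round(1),9+183*np.cos(a))
tp=(-7.5,0,0)
plan(((642,93.9,350),92,tp),((642,93.9,190.5),92,tp),start=((647,-79.5,365),92))
E
```

```text
t [ 0.389  1.039 -0.107] a [0.01  0.013 0.759] mm 334
t [0.    0.    0.305] a [0. 0. 0.] mm 92
t [ 0.     0.    -0.572] a [0. 0. 0.] mm 172
py 642.0 93.9 190.4344096314073
px 689.9 46.0 190.4344096314073
mx 594.1 46.0 190.4344096314073
my 642.0 -1.9 190.4344096314073
t [0.578 0.004 0.05 ] a [ 0.009 -0.262 -0.   ] mm 174
t [0.069 0.002 0.527] a [0. 0. 0.] mm 160
```

Call:
{"fn": "apply_moves", "kwargs": {
  "rows": [
    {"grip":0.2,"tx":0.1,"ty":0.1,"tz":-0.1,"ax":0,"ay":0,"az":0.2},
    {"grip":0.2,"tx":0.37,"ty":1,"tz":-0.107,"ax":0,"ay":0,"az":0.76},
    {"grip":0.2,"tx":0.37,"ty":1,"tz":-0.107,"ax":0,"ay":0,"az":0.76},
    {"grip":0.2,"tx":0.37,"ty":1,"tz":-0.107,"ax":0,"ay":0,"az":0.76},
    {"grip":0.2,"tx":0.37,"ty":1,"tz":-0.107,"ax":0,"ay":0,"az":0.76},
    {"grip":0.2,"tx":0.37,"ty":1,"tz":-0.107,"ax":0,"ay":0,"az":0.76},
    {"grip":0.2,"tx":0.37,"ty":1,"tz":-0.107,"ax":0,"ay":0,"az":0.76},
    {"grip":0.2,"tx":0.37,"ty":1,"tz":-0.107,"ax":0,"ay":0,"az":0.76},
    {"grip":0.2,"tx":0.37,"ty":1,"tz":-0.107,"ax":0,"ay":0,"az":0.76},
    {"grip":0.2,"tx":0.37,"ty":1,"tz":-0.107,"ax":0,"ay":0,"az":0.76}
  ]
}}

```text
clock: 6.97
tcp_pos: [637.7, -84.1, 277.2]
orientation: [-2.176, -2.264, -0.003]
ft_force: [-0.2, 0.5, 0.3]
finger_gap: 0.599
```

```bash
python3 - <<'E'
from h import *
st(); c=snap("wrist","w4"); cv2.imwrite("pics/w4b.png",cv2.resize(c["pixels"],(800,600),interpolation=cv2.INTER_CUBIC))
plan(((647,-79.5,285),92),((647,-79.5,193.5),92))
E
```

```text
t 6.97 p [637.7 -84.1 277.2] x [-0.04   0.999  0.002] z [ 0.     0.002 -1.   ] F [-0.15  0.49  0.3 ] gap 0.599 q [ 0.45  0.57 -0.57  1.51  0.32  1.16 -0.14]
t [ 0.024  0.036 -0.026] a [-0.002 -0.001  0.003] mm 15
t [0.    0.    0.305] a [0. 0. 0.] mm 92
```

View pics/w4b.png

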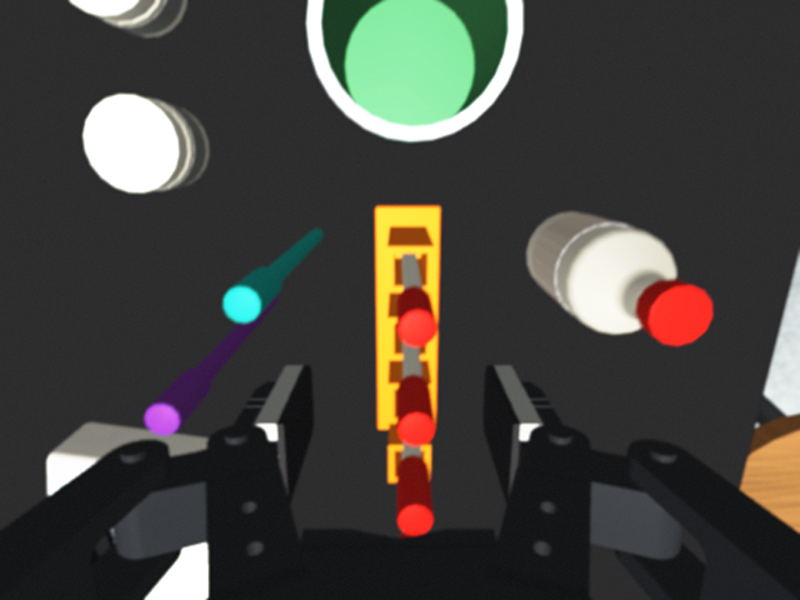

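```bash
python3 - <<'E'
from h import *
np.set_printoptions(precision=1,suppress=True)
c=load("w4");k=.7
for uv,z in [((417,328),210),((416,429),210),((416,521),210),((306,22),120),((523,22),120),((414,141),120),((412,120),6),((345,66),6),((474,66),6),((375,206),6),((441,206),6),((377,430),6),((438,430),6)]: print(uv,z,plane(c,np.array(uv)*k,z))
s=load("scene0");t=load("top0")
for uv,a,b in [((417,328),(404,292),(438,248)),((416,429),(389,312),(465,247))]: print(tri(ray(c,np.array(uv)*k),ray(s,np.array(a)*k),ray(t,np.array(b)*k)))
E
```

```text
(417, 328) 210 [644.8 -79.1 210. ]
(416, 429) 210 [ 646.5 -122.8  210. ]
(416, 521) 210 [ 648.7 -167.1  210. ]
(306, 22) 120 [587.6  46.  120. ]
(523, 22) 120 [693.6  50.1 120. ]
(414, 141) 120 [643.   -7.2 120. ]
(412, 120) 6 [644.2  10.7   6. ]
(345, 66) 6 [595.3  44.7   6. ]
(474, 66) 6 [686.2  48.2   6. ]
(375, 206) 6 [619.1 -51.9   6. ]
(441, 206) 6 [669.1 -49.9   6. ]
(377, 430) 6 [ 626.  -241.6    6. ]
(438, 430) 6 [ 678.3 -239.5    6. ]
(array([646.2, -79.1, 210.4]), np.float64(1.3907717325715583))
(array([ 648.1, -122.3,  212.1]), np.float64(1.7778976968799198))
```

```bash
python3 - <<'E'
from h import *
plan(((646,-79,285),92),((646,-79,193.5),92))
tp=(-7.5,0,0)
plan(((641,93.9,360),92,tp),((641,93.9,190.5),92,tp),start=((646,-79,368.5),92))
E
```

```text
t [ 0.026  0.033 -0.026] a [-0.002 -0.001  0.003] mm 15
t [0.    0.    0.305] a [0. 0. 0.] mm 92
t [0.577 0.003 0.028] a [ 0.009 -0.262 -0.   ] mm 173
t [0.074 0.003 0.56 ] a [0. 0. 0.] mm 169
```

Call:
{"fn": "apply_moves", "kwargs": {
  "rows": [
    {"grip":0.2,"tx":0.026,"ty":0.033,"tz":-0.026,"ax":0,"ay":0,"az":0},
    {"grip":0.2,"tx":0.026,"ty":0.033,"tz":-0.02,"ax":0,"ay":0,"az":0},
    {"grip":0.2,"tx":0.026,"ty":0.033,"tz":0.04,"ax":0,"ay":0,"az":0},
    {"grip":0.2,"tx":0.026,"ty":0.033,"tz":0.1,"ax":0,"ay":0,"az":0},
    {"grip":0.2,"tx":0.026,"ty":0.033,"tz":0.16,"ax":0,"ay":0,"az":0},
    {"grip":0.2,"tx":0.026,"ty":0.033,"tz":0.22,"ax":0,"ay":0,"az":0},
    {"grip":0.2,"tx":0.026,"ty":0.033,"tz":0.26,"ax":0,"ay":0,"az":0},
    {"grip":0.2,"tx":0.026,"ty":0.033,"tz":0.28,"ax":0,"ay":0,"az":0},
    {"grip":0.2,"tx":0.026,"ty":0.033,"tz":0.28,"ax":0,"ay":0,"az":0},
    {"grip":0.2,"tx":0.026,"ty":0.033,"tz":0.28,"ax":0,"ay":0,"az":0}
  ]
}}

```text
clock: 7.85
tcp_pos: [645.9, -80.7, 194.3]
orientation: [2.184, 2.258, 0.0]
ft_force: [0.3, 0.5, 0.7]
finger_gap: 0.599
```

Call:
{"fn": "apply_moves", "kwargs": {
  "newtons": 25,
  "rows": [
    {"grip":-1,"tx":0,"ty":0,"tz":0,"ax":0,"ay":0,"az":0},
    {"grip":-1,"tx":0,"ty":0,"tz":0,"ax":0,"ay":0,"az":0},
    {"grip":-1,"tx":0,"ty":0,"tz":0,"ax":0,"ay":0,"az":0},
    {"grip":-1,"tx":0,"ty":0,"tz":0,"ax":0,"ay":0,"az":0},
    {"grip":-1,"tx":0,"ty":0,"tz":0,"ax":0,"ay":0,"az":0},
    {"grip":-1,"tx":0,"ty":0,"tz":0,"ax":0,"ay":0,"az":0},
    {"grip":-1,"tx":0,"ty":0,"tz":-0.03,"ax":0,"ay":0,"az":0},
    {"grip":-1,"tx":0,"ty":0,"tz":-0.1,"ax":0,"ay":0,"az":0},
    {"grip":-1,"tx":0,"ty":0,"tz":-0.18,"ax":0,"ay":0,"az":0},
    {"grip":-1,"tx":0,"ty":0,"tz":-0.25,"ax":0,"ay":0,"az":0}
  ]
}}

```text
clock: 8.68
tcp_pos: [645.8, -80.1, 270.3]
orientation: [-2.183, -2.259, -0.0]
ft_force: [1.0, 0.2, 0.2]
finger_gap: 0.177
```

```bash
python3 - <<'E'
from h import *
st()
E
```

```text
t 8.68 p [645.8 -80.1 270.3] x [-0.034  0.999  0.   ] z [ 0.  0. -1.] F [1.01 0.18 0.21] gap 0.177 q [ 0.43  0.59 -0.57  1.49  0.33  1.16 -0.16]
```

Rod gripped (gap 0.177, about 15 mm). Lifting it over to the beaker.

Call:
{"fn": "apply_moves", "kwargs": {
  "rows": [
    {"grip":-1,"tx":0,"ty":0,"tz":-0.12,"ax":0,"ay":0,"az":0},
    {"grip":-1,"tx":0,"ty":0,"tz":-0.24,"ax":0,"ay":0,"az":0},
    {"grip":-1,"tx":0,"ty":0,"tz":-0.32,"ax":0,"ay":0,"az":0},
    {"grip":-1,"tx":0.08,"ty":0,"tz":-0.32,"ax":0,"ay":0,"az":0},
    {"grip":-1,"tx":0.18,"ty":0,"tz":-0.31,"ax":0,"ay":-0.05,"az":0},
    {"grip":-1,"tx":0.28,"ty":0,"tz":-0.31,"ax":0,"ay":-0.1,"az":0},
    {"grip":-1,"tx":0.38,"ty":0,"tz":-0.31,"ax":0,"ay":-0.15,"az":0},
    {"grip":-1,"tx":0.48,"ty":0.003,"tz":-0.305,"ax":0,"ay":-0.2,"az":0},
    {"grip":-1,"tx":0.55,"ty":0.003,"tz":-0.305,"ax":0,"ay":-0.262,"az":0},
    {"grip":-1,"tx":0.58,"ty":0.003,"tz":-0.305,"ax":0.009,"ay":-0.262,"az":0}
  ]
}}

```text
clock: 9.52
tcp_pos: [639.3, 100.1, 360.7]
orientation: [2.11, 2.201, -0.142]
ft_force: [-1.0, 1.0, 0.9]
finger_gap: 0.181
```

```bash
python3 - <<'E'
from h import *
st(); c=snap("scene","s1"); im=c["pixels"][100:310,140:420]; cv2.imwrite("pics/s1b.png",cv2.resize(im,(800,600),interpolation=cv2.INTER_CUBIC))
tp=(-7.5,0,0); plan(((641,93.9,190.5),92,tp))
E
```

```text
t 9.52 p [639.3 100.1 360.7] x [-0.042  0.991 -0.129] z [ 0.    -0.129 -0.992] F [-1.02  1.02  0.92] gap 0.181 q [ 0.1   0.53 -0.59  1.37  0.41  1.39 -0.48]
t [0.053 0.007 0.565] a [ 0.    -0.006  0.014] mm 170
```

View pics/s1b.png

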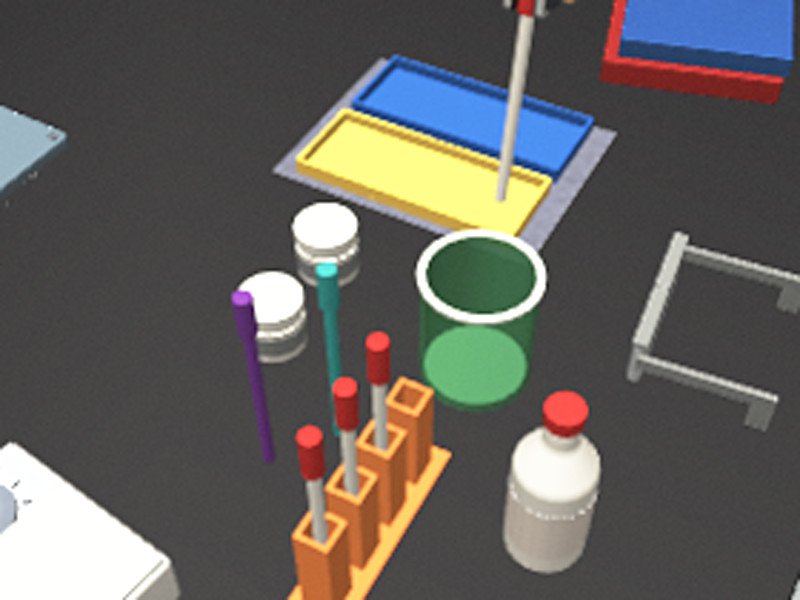

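```bash
python3 - <<'E'
from h import *
c=load("s1"); s=c["st"]; z=R.from_rotvec(s["orientation"]).as_matrix()[:,2]
f=s["tcp_pos"]+183*z; print(f,proj(c,f),"seen",140+502*.35,100+201*.35, proj(c,s["tcp_pos"]+(0,0,-3)))
E
```

```text
[639.41207354  76.56766924 179.21294728] [[314.27491355 169.51471884]] seen 315.7 170.35 [[325.44879207  93.80535618]]
```

Call:
{"fn": "apply_moves", "kwargs": {
  "rows": [
    {"grip":-1,"tx":0,"ty":0.003,"tz":0,"ax":0,"ay":0,"az":0},
    {"grip":-1,"tx":0.06,"ty":0.003,"tz":0.06,"ax":0,"ay":0,"az":0},
    {"grip":-1,"tx":0.06,"ty":0.003,"tz":0.13,"ax":0,"ay":0,"az":0},
    {"grip":-1,"tx":0.06,"ty":0.003,"tz":0.21,"ax":0,"ay":0,"az":0},
    {"grip":-1,"tx":0.06,"ty":0.003,"tz":0.29,"ax":0,"ay":0,"az":0},
    {"grip":-1,"tx":0.06,"ty":0.003,"tz":0.37,"ax":0,"ay":0,"az":0},
    {"grip":-1,"tx":0.06,"ty":0.003,"tz":0.45,"ax":0,"ay":0,"az":0},
    {"grip":-1,"tx":0.06,"ty":0.003,"tz":0.51,"ax":0,"ay":0,"az":0},
    {"grip":-1,"tx":0.06,"ty":0.003,"tz":0.56,"ax":0,"ay":0,"az":0},
    {"grip":-1,"tx":0.06,"ty":0.003,"tz":0.56,"ax":0,"ay":0,"az":0}
  ]
}}

```text
clock: 10.4
tcp_pos: [641.1, 85.2, 189.3]
orientation: [2.123, 2.186, -0.149]
ft_force: [-0.5, 0.4, 0.2]
finger_gap: 0.18
```

```bash
python3 - <<'E'
from h import *
s=st();z=R.from_rotvec(s["orientation"]).as_matrix()[:,2]; print(s["tcp_pos"]+183*z)
E
```

```text
t 10.4 p [641.1  85.2 189.3] x [-0.03   0.991 -0.133] z [-0.003 -0.133 -0.991] F [-0.52  0.4   0.16] gap 0.18 q [ 0.09  0.68 -0.53  1.56  0.51  1.09 -0.58]
[640.50042708  60.87675479   7.88453442]
```

Call:
{"fn": "apply_moves", "kwargs": {
  "rows": [
    {"grip":-1,"tx":0.015,"ty":0,"tz":0,"ax":0,"ay":0,"az":0},
    {"grip":-1,"tx":0.03,"ty":0,"tz":0.003,"ax":0,"ay":0,"az":0},
    {"grip":-1,"tx":0.03,"ty":0,"tz":0.003,"ax":0,"ay":0,"az":0},
    {"grip":-0.15,"tx":0.03,"ty":0,"tz":0.003,"ax":0,"ay":0,"az":0},
    {"grip":-0.15,"tx":0.03,"ty":0,"tz":0.003,"ax":0,"ay":0,"az":0},
    {"grip":-0.15,"tx":0.03,"ty":0,"tz":0.003,"ax":0,"ay":0,"az":0},
    {"grip":-0.15,"tx":0.03,"ty":0,"tz":-0.08,"ax":0,"ay":0,"az":0},
    {"grip":-0.15,"tx":0.03,"ty":0,"tz":-0.17,"ax":0,"ay":0,"az":0},
    {"grip":-0.15,"tx":0.03,"ty":0,"tz":-0.27,"ax":0,"ay":0,"az":0},
    {"grip":0.2,"tx":0.03,"ty":0,"tz":-0.35,"ax":0,"ay":0,"az":0}
  ]
}}

```text
clock: 11.23
tcp_pos: [640.9, 113.2, 296.7]
orientation: [2.117, 2.192, -0.141]
ft_force: [0.6, -0.5, 0.7]
finger_gap: 0.551
```

```bash
python3 - <<'E'
from h import *
s=st(); snap("scene","s2")
plan(((647.5,-122.7,285),92),((647.5,-122.7,193.5),92))
ty=(0,7.5,0); B=(641,46); r=48
plan(((B[0]+r,46,360),92,ty),((B[0]+r,46,190.5),92,ty),start=((647.5,-122.7,366),92))
E
```

```text
t 11.23 p [640.9 113.2 296.7] x [-0.035  0.991 -0.129] z [ 0.001 -0.13  -0.992] F [ 0.56 -0.5   0.73] gap 0.551 q [ 0.07  0.58 -0.57  1.44  0.44  1.28 -0.54]
t [-0.779 -0.012  0.156] a [ 0.008  0.255 -0.   ] mm 238
t [0.    0.    0.305] a [0. 0. 0.] mm 92
t [0.557 0.158 0.02 ] a [ 0.262  0.009 -0.   ] mm 174
t [-0.003  0.074  0.56 ] a [0. 0. 0.] mm 169
```

Call:
{"fn": "apply_moves", "kwargs": {
  "rows": [
    {"grip":0.2,"tx":-0.1,"ty":0,"tz":-0.05,"ax":0,"ay":0.1,"az":0},
    {"grip":0.2,"tx":-0.23,"ty":-0.004,"tz":0,"ax":0,"ay":0.255,"az":0},
    {"grip":0.2,"tx":-0.36,"ty":-0.006,"tz":0.04,"ax":0,"ay":0.255,"az":0},
    {"grip":0.2,"tx":-0.49,"ty":-0.008,"tz":0.08,"ax":0,"ay":0.255,"az":0},
    {"grip":0.2,"tx":-0.62,"ty":-0.01,"tz":0.12,"ax":0,"ay":0.255,"az":0},
    {"grip":0.2,"tx":-0.73,"ty":-0.012,"tz":0.156,"ax":0.008,"ay":0.255,"az":0},
    {"grip":0.2,"tx":-0.78,"ty":-0.012,"tz":0.156,"ax":0.008,"ay":0.255,"az":0},
    {"grip":0.2,"tx":-0.78,"ty":-0.012,"tz":0.156,"ax":0.008,"ay":0.255,"az":0},
    {"grip":0.2,"tx":-0.78,"ty":-0.012,"tz":0.156,"ax":0.008,"ay":0.255,"az":0},
    {"grip":0.2,"tx":-0.78,"ty":-0.012,"tz":0.156,"ax":0.008,"ay":0.255,"az":0}
  ]
}}

```text
clock: 12.12
tcp_pos: [645.5, -123.2, 279.0]
orientation: [-2.178, -2.258, 0.011]
ft_force: [0.4, -0.1, 1.2]
finger_gap: 0.598
```

```bash
python3 - <<'E'
from h import *
s=st(); c=snap("scene","s3")
im=c["pixels"][100:310,140:420]; cv2.imwrite("pics/s3b.png",cv2.resize(im,(800,600),interpolation=cv2.INTER_CUBIC))
plan(((647.5,-122.7,285),92),((647.5,-122.7,193.5),92))
E
```

```text
t 12.12 p [ 645.5 -123.2  279. ] x [-0.036  0.999 -0.002] z [-0.008 -0.002 -1.   ] F [ 0.37 -0.13  1.21] gap 0.598 q [ 0.49  0.6  -0.58  1.46  0.34  1.19 -0.09]
t [ 0.     0.007 -0.02 ] a [-0.015  0.004  0.004] mm 6
t [0.    0.    0.305] a [0. 0. 0.] mm 92
```

View pics/s3b.png

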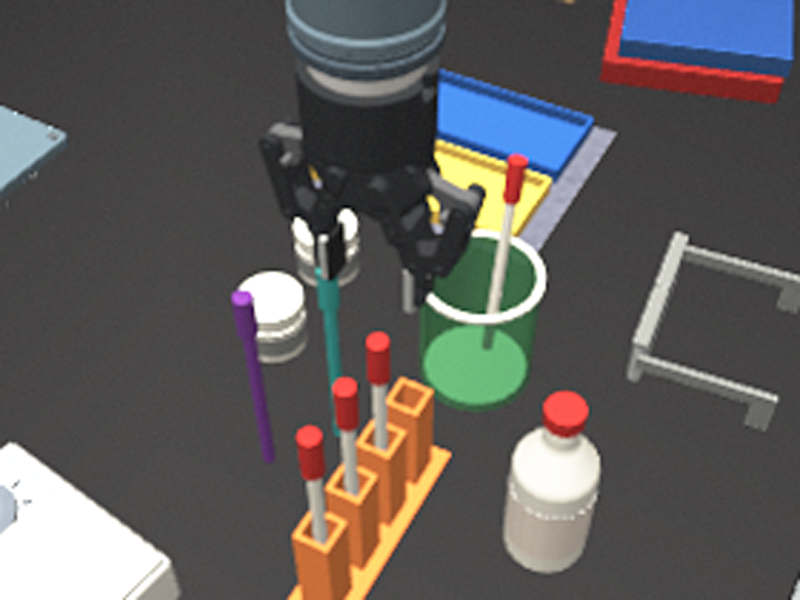

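Call:
{"fn": "apply_moves", "kwargs": {
  "rows": [
    {"grip":0.2,"tx":0,"ty":0.007,"tz":0,"ax":-0.01,"ay":0,"az":0},
    {"grip":0.2,"tx":0,"ty":0.007,"tz":0.06,"ax":-0.01,"ay":0,"az":0},
    {"grip":0.2,"tx":0,"ty":0.007,"tz":0.12,"ax":-0.01,"ay":0,"az":0},
    {"grip":0.2,"tx":0,"ty":0.007,"tz":0.18,"ax":-0.01,"ay":0,"az":0},
    {"grip":0.2,"tx":0,"ty":0.007,"tz":0.24,"ax":-0.01,"ay":0,"az":0},
    {"grip":0.2,"tx":0,"ty":0.007,"tz":0.285,"ax":-0.01,"ay":0,"az":0},
    {"grip":0.2,"tx":0,"ty":0.007,"tz":0.285,"ax":-0.01,"ay":0,"az":0},
    {"grip":-1,"tx":0,"ty":0.007,"tz":0.285,"ax":-0.01,"ay":0,"az":0},
    {"grip":-1,"tx":0,"ty":0.007,"tz":0.285,"ax":-0.01,"ay":0,"az":0},
    {"grip":-1,"tx":0,"ty":0.007,"tz":0.285,"ax":-0.01,"ay":0,"az":0}
  ]
}}

```text
clock: 13.0
tcp_pos: [647.5, -125.9, 194.5]
orientation: [2.182, 2.257, -0.005]
ft_force: [-0.8, 0.1, 2.3]
finger_gap: 0.184
```

Call:
{"fn": "apply_moves", "kwargs": {
  "rows": [
    {"grip":-1,"tx":0,"ty":0,"tz":0,"ax":0,"ay":0,"az":0},
    {"grip":-1,"tx":0,"ty":0,"tz":0,"ax":0,"ay":0,"az":0},
    {"grip":-1,"tx":0,"ty":0,"tz":0,"ax":0,"ay":0,"az":0},
    {"grip":-1,"tx":0,"ty":0,"tz":-0.04,"ax":0,"ay":0,"az":0},
    {"grip":-1,"tx":0,"ty":0,"tz":-0.14,"ax":0,"ay":0,"az":0},
    {"grip":-1,"tx":0,"ty":0,"tz":-0.25,"ax":0,"ay":0,"az":0},
    {"grip":-1,"tx":0,"ty":0,"tz":-0.36,"ax":0,"ay":0,"az":0},
    {"grip":-1,"tx":0,"ty":0,"tz":-0.47,"ax":0,"ay":0,"az":0},
    {"grip":-1,"tx":0,"ty":0,"tz":-0.56,"ax":0,"ay":0,"az":0},
    {"grip":-1,"tx":0,"ty":0,"tz":-0.575,"ax":0,"ay":0,"az":0}
  ]
}}

```text
clock: 13.83
tcp_pos: [649.0, -125.2, 372.2]
orientation: [2.179, 2.253, 0.0]
ft_force: [0.8, -0.2, 0.4]
finger_gap: 0.184
```

Call:
{"fn": "apply_moves", "kwargs": {
  "rows": [
    {"grip":-1,"tx":0.05,"ty":0.015,"tz":0,"ax":0.03,"ay":0,"az":0},
    {"grip":-1,"tx":0.14,"ty":0.04,"tz":0,"ax":0.07,"ay":0,"az":0},
    {"grip":-1,"tx":0.24,"ty":0.07,"tz":0.01,"ax":0.12,"ay":0,"az":0},
    {"grip":-1,"tx":0.34,"ty":0.1,"tz":0.01,"ax":0.17,"ay":0,"az":0},
    {"grip":-1,"tx":0.44,"ty":0.13,"tz":0.01,"ax":0.22,"ay":0,"az":0},
    {"grip":-1,"tx":0.52,"ty":0.15,"tz":0.02,"ax":0.262,"ay":0.009,"az":0},
    {"grip":-1,"tx":0.557,"ty":0.158,"tz":0.02,"ax":0.262,"ay":0.009,"az":0},
    {"grip":-1,"tx":0.557,"ty":0.158,"tz":0.02,"ax":0.262,"ay":0.009,"az":0},
    {"grip":-1,"tx":0.557,"ty":0.158,"tz":0.02,"ax":0.262,"ay":0.009,"az":0},
    {"grip":-1,"tx":0.557,"ty":0.158,"tz":0.02,"ax":0.262,"ay":0.009,"az":0}
  ]
}}

```text
clock: 14.67
tcp_pos: [688.9, 40.4, 359.1]
orientation: [-2.12, -2.186, 0.148]
ft_force: [0.1, -0.6, -1.7]
finger_gap: 0.18
```

```bash
python3 - <<'E'
from h import *
s=st();z=R.from_rotvec(s["orientation"]).as_matrix()[:,2]; print(s["tcp_pos"]+183*z)
ty=(0,7.5,0); plan(((689,46,190.5),92,ty))
E
```

```text
t 14.67 p [688.9  40.4 359.1] x [-0.031  1.    -0.001] z [-0.133 -0.005 -0.991] F [ 0.09 -0.64 -1.66] gap 0.18 q [ 0.19  0.68 -0.58  1.12  0.32  1.56 -0.3 ]
[664.46578032  39.51677576 177.74804093]
t [0.019 0.076 0.557] a [-0.006  0.01  -0.009] mm 169
```

Call:
{"fn": "apply_moves", "kwargs": {
  "rows": [
    {"grip":-1,"tx":0.02,"ty":0.01,"tz":0.04,"ax":0,"ay":0,"az":0},
    {"grip":-1,"tx":0.02,"ty":0.02,"tz":0.12,"ax":0,"ay":0,"az":0},
    {"grip":-1,"tx":0.02,"ty":0.03,"tz":0.2,"ax":0,"ay":0,"az":0},
    {"grip":-1,"tx":0.02,"ty":0.04,"tz":0.28,"ax":0,"ay":0,"az":0},
    {"grip":-1,"tx":0.02,"ty":0.05,"tz":0.36,"ax":0,"ay":0,"az":0},
    {"grip":-1,"tx":0.02,"ty":0.06,"tz":0.44,"ax":0,"ay":0,"az":0},
    {"grip":-1,"tx":0.02,"ty":0.07,"tz":0.52,"ax":0,"ay":0,"az":0},
    {"grip":-1,"tx":0.02,"ty":0.076,"tz":0.555,"ax":0,"ay":0,"az":0},
    {"grip":-1,"tx":0.02,"ty":0.076,"tz":0.555,"ax":0,"ay":0,"az":0},
    {"grip":-1,"tx":0.02,"ty":0.076,"tz":0.555,"ax":0,"ay":0,"az":0}
  ]
}}

```text
clock: 15.5
tcp_pos: [688.9, 48.3, 190.6]
orientation: [-2.118, -2.186, 0.147]
ft_force: [-0.0, 0.2, -0.5]
finger_gap: 0.176
```

```bash
python3 - <<'E'
from h import *
s=st();z=R.from_rotvec(s["orientation"]).as_matrix()[:,2]; print(s["tcp_pos"]+183*z)
E
```

```text
t 15.5 p [688.9  48.3 190.6] x [-0.032  0.999  0.001] z [-0.134 -0.004 -0.991] F [-0.04  0.17 -0.53] gap 0.176 q [ 0.19  0.81 -0.56  1.31  0.38  1.26 -0.36]
[664.33805147  47.6457135    9.22992356]
```

Call:
{"fn": "apply_moves", "kwargs": {
  "rows": [
    {"grip":-0.15,"tx":0,"ty":0,"tz":0,"ax":0,"ay":0,"az":0},
    {"grip":-0.15,"tx":0,"ty":0,"tz":0,"ax":0,"ay":0,"az":0},
    {"grip":-0.15,"tx":0,"ty":0,"tz":0,"ax":0,"ay":0,"az":0},
    {"grip":-0.15,"tx":0,"ty":0,"tz":0,"ax":0,"ay":0,"az":0},
    {"grip":-0.15,"tx":0,"ty":0,"tz":-0.07,"ax":0,"ay":0,"az":0},
    {"grip":-0.15,"tx":0,"ty":0,"tz":-0.17,"ax":0,"ay":0,"az":0},
    {"grip":-0.15,"tx":0,"ty":0,"tz":-0.27,"ax":0,"ay":0,"az":0},
    {"grip":0.2,"tx":0,"ty":0,"tz":-0.35,"ax":0,"ay":0,"az":0},
    {"grip":0.2,"tx":0,"ty":0,"tz":-0.35,"ax":0,"ay":0,"az":0},
    {"grip":0.2,"tx":0,"ty":0,"tz":-0.35,"ax":0,"ay":0,"az":0}
  ]
}}

```text
clock: 16.33
tcp_pos: [703.9, 50.0, 296.6]
orientation: [-2.118, -2.19, 0.142]
ft_force: [-0.4, -0.0, -0.2]
finger_gap: 0.599
```

Call:
{"fn": "apply_moves", "kwargs": {
  "rows": [
    {"grip":0.2,"tx":-0.1,"ty":-0.03,"tz":0.01,"ax":-0.1,"ay":0,"az":0},
    {"grip":0.2,"tx":-0.22,"ty":-0.06,"tz":0.02,"ax":-0.262,"ay":0,"az":0},
    {"grip":0.2,"tx":-0.34,"ty":-0.1,"tz":0.03,"ax":-0.262,"ay":0,"az":0},
    {"grip":0.2,"tx":-0.46,"ty":-0.13,"tz":0.04,"ax":-0.262,"ay":0,"az":0},
    {"grip":0.2,"tx":-0.58,"ty":-0.16,"tz":0.05,"ax":-0.262,"ay":0,"az":0},
    {"grip":0.2,"tx":-0.67,"ty":-0.185,"tz":0.06,"ax":-0.262,"ay":0,"az":0},
    {"grip":0.2,"tx":-0.71,"ty":-0.194,"tz":0.06,"ax":-0.262,"ay":0,"az":0},
    {"grip":0.2,"tx":-0.71,"ty":-0.194,"tz":0.06,"ax":-0.262,"ay":0,"az":0},
    {"grip":0.2,"tx":-0.71,"ty":-0.194,"tz":0.06,"ax":-0.262,"ay":0,"az":0},
    {"grip":0.2,"tx":-0.71,"ty":-0.194,"tz":0.06,"ax":-0.262,"ay":0,"az":0}
  ]
}}

```text
clock: 17.17
tcp_pos: [650.4, -162.2, 284.3]
orientation: [-2.177, -2.258, 0.001]
ft_force: [0.3, -0.1, 0.4]
finger_gap: 0.598
```

```bash
python3 - <<'E'
from h import *
s=st(); c=snap("scene","s4")
im=c["pixels"][100:310,140:420]; cv2.imwrite("pics/s4b.png",cv2.resize(im,(800,600),interpolation=cv2.INTER_CUBIC))
plan(((650,-165.5,285),92),((650,-166,193.5),92))
t=(0,-7.5,0)
plan(((593,46,360),92,t),((593,46,190.5),92,t),start=((650,-168,368),92))
E
```

```text
t 17.17 p [ 650.4 -162.2  284.3] x [-0.036  0.999  0.003] z [-0.004  0.003 -1.   ] F [ 0.3  -0.05  0.43] gap 0.598 q [ 0.55  0.62 -0.58  1.42  0.34  1.22 -0.03]
t [-0.012 -0.002 -0.002] a [-0.007 -0.006  0.004] mm 4
t [-0.002 -0.     0.305] a [0. 0. 0.] mm 92
t [ 0.72  -0.165  0.027] a [-0.262 -0.009 -0.   ] mm 222
t [ 0.003 -0.074  0.56 ] a [0. 0. 0.] mm 169
```

View pics/s4b.png

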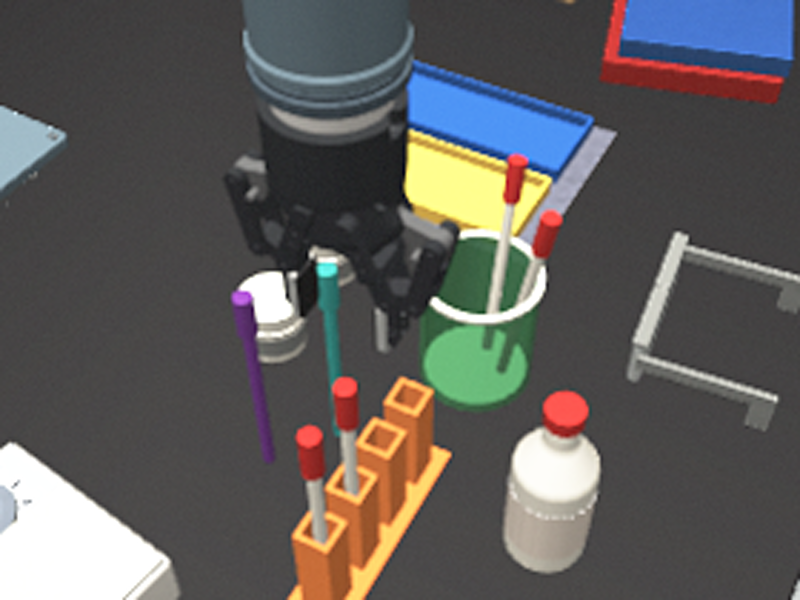

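Call:
{"fn": "apply_moves", "kwargs": {
  "rows": [
    {"grip":0.2,"tx":-0.005,"ty":0,"tz":0,"ax":-0.007,"ay":-0.006,"az":0},
    {"grip":0.2,"tx":-0.005,"ty":0,"tz":0.06,"ax":-0.007,"ay":-0.006,"az":0},
    {"grip":0.2,"tx":-0.005,"ty":0,"tz":0.12,"ax":-0.007,"ay":-0.006,"az":0},
    {"grip":0.2,"tx":-0.005,"ty":0,"tz":0.18,"ax":-0.007,"ay":-0.006,"az":0},
    {"grip":0.2,"tx":-0.005,"ty":0,"tz":0.25,"ax":-0.007,"ay":-0.006,"az":0},
    {"grip":0.2,"tx":-0.005,"ty":0,"tz":0.303,"ax":-0.007,"ay":-0.006,"az":0},
    {"grip":0.2,"tx":-0.005,"ty":0,"tz":0.303,"ax":-0.007,"ay":-0.006,"az":0},
    {"grip":-1,"tx":-0.005,"ty":0,"tz":0.303,"ax":-0.007,"ay":-0.006,"az":0},
    {"grip":-1,"tx":-0.005,"ty":0,"tz":0.303,"ax":-0.007,"ay":-0.006,"az":0},
    {"grip":-1,"tx":-0.005,"ty":0,"tz":0.303,"ax":-0.007,"ay":-0.006,"az":0}
  ]
}}

```text
clock: 18.05
tcp_pos: [650.8, -166.3, 195.3]
orientation: [2.181, 2.256, 0.0]
ft_force: [-0.1, -0.5, 3.5]
finger_gap: 0.181
```

Call:
{"fn": "apply_moves", "kwargs": {
  "rows": [
    {"grip":-1,"tx":0,"ty":0,"tz":0,"ax":0,"ay":0,"az":0},
    {"grip":-1,"tx":0,"ty":0,"tz":0,"ax":0,"ay":0,"az":0},
    {"grip":-1,"tx":0,"ty":0,"tz":0,"ax":0,"ay":0,"az":0},
    {"grip":-1,"tx":0,"ty":0,"tz":-0.04,"ax":0,"ay":0,"az":0},
    {"grip":-1,"tx":0,"ty":0,"tz":-0.14,"ax":0,"ay":0,"az":0},
    {"grip":-1,"tx":0,"ty":0,"tz":-0.25,"ax":0,"ay":0,"az":0},
    {"grip":-1,"tx":0,"ty":0,"tz":-0.36,"ax":0,"ay":0,"az":0},
    {"grip":-1,"tx":0,"ty":0,"tz":-0.47,"ax":0,"ay":0,"az":0},
    {"grip":-1,"tx":0,"ty":0,"tz":-0.56,"ax":0,"ay":0,"az":0},
    {"grip":-1,"tx":0,"ty":0,"tz":-0.58,"ax":0,"ay":0,"az":0}
  ]
}}

```text
clock: 18.88
tcp_pos: [651.8, -166.1, 374.7]
orientation: [2.178, 2.251, 0.006]
ft_force: [0.7, 0.4, 0.7]
finger_gap: 0.177
```

Call:
{"fn": "apply_moves", "kwargs": {
  "rows": [
    {"grip":-1,"tx":0.06,"ty":-0.015,"tz":0,"ax":-0.03,"ay":0,"az":0},
    {"grip":-1,"tx":0.16,"ty":-0.04,"tz":0,"ax":-0.07,"ay":0,"az":0},
    {"grip":-1,"tx":0.28,"ty":-0.065,"tz":0.01,"ax":-0.12,"ay":0,"az":0},
    {"grip":-1,"tx":0.4,"ty":-0.09,"tz":0.01,"ax":-0.17,"ay":0,"az":0},
    {"grip":-1,"tx":0.52,"ty":-0.12,"tz":0.02,"ax":-0.22,"ay":0,"az":0},
    {"grip":-1,"tx":0.64,"ty":-0.147,"tz":0.027,"ax":-0.262,"ay":-0.009,"az":0},
    {"grip":-1,"tx":0.72,"ty":-0.165,"tz":0.027,"ax":-0.262,"ay":-0.009,"az":0},
    {"grip":-1,"tx":0.72,"ty":-0.165,"tz":0.027,"ax":-0.262,"ay":-0.009,"az":0},
    {"grip":-1,"tx":0.72,"ty":-0.165,"tz":0.027,"ax":-0.262,"ay":-0.009,"az":0},
    {"grip":-1,"tx":0.72,"ty":-0.165,"tz":0.027,"ax":-0.262,"ay":-0.009,"az":0}
  ]
}}

```text
clock: 19.72
tcp_pos: [593.4, 46.8, 359.3]
orientation: [2.116, 2.186, 0.136]
ft_force: [-0.7, -0.8, 0.2]
finger_gap: 0.178
```

```bash
python3 - <<'E'
from h import *
s=st();z=R.from_rotvec(s["orientation"]).as_matrix()[:,2]; print(s["tcp_pos"]+183*z)
t=(0,-7.5,0); plan(((593,46,190.5),92,t))
E
```

```text
t 19.72 p [593.4  46.8 359.3] x [-0.032  0.999 -0.007] z [ 0.131 -0.003 -0.991] F [-0.72 -0.85  0.24] gap 0.178 q [ 0.36  0.35 -0.69  1.64  0.29  1.11 -0.36]
[617.38741792  46.21804807 177.9126489 ]
t [ 0.002 -0.075  0.558] a [ 0.001  0.006 -0.005] mm 169
```

Call:
{"fn": "apply_moves", "kwargs": {
  "rows": [
    {"grip":-1,"tx":0,"ty":-0.01,"tz":0.04,"ax":0,"ay":0,"az":0},
    {"grip":-1,"tx":0,"ty":-0.02,"tz":0.12,"ax":0,"ay":0,"az":0},
    {"grip":-1,"tx":0,"ty":-0.03,"tz":0.2,"ax":0,"ay":0,"az":0},
    {"grip":-1,"tx":0,"ty":-0.04,"tz":0.28,"ax":0,"ay":0,"az":0},
    {"grip":-1,"tx":0,"ty":-0.05,"tz":0.36,"ax":0,"ay":0,"az":0},
    {"grip":-1,"tx":0,"ty":-0.06,"tz":0.44,"ax":0,"ay":0,"az":0},
    {"grip":-1,"tx":0,"ty":-0.07,"tz":0.52,"ax":0,"ay":0,"az":0},
    {"grip":-1,"tx":0,"ty":-0.075,"tz":0.555,"ax":0,"ay":0,"az":0},
    {"grip":-1,"tx":0,"ty":-0.075,"tz":0.555,"ax":0,"ay":0,"az":0},
    {"grip":-1,"tx":0,"ty":-0.075,"tz":0.555,"ax":0,"ay":0,"az":0}
  ]
}}

```text
clock: 20.55
tcp_pos: [593.1, 45.5, 191.0]
orientation: [2.118, 2.185, 0.136]
ft_force: [0.8, 0.6, -0.4]
finger_gap: 0.181
```

Call:
{"fn": "apply_moves", "kwargs": {
  "rows": [
    {"grip":-0.15,"tx":0,"ty":0,"tz":0,"ax":0,"ay":0,"az":0},
    {"grip":-0.15,"tx":0,"ty":0,"tz":0,"ax":0,"ay":0,"az":0},
    {"grip":-0.15,"tx":0,"ty":0,"tz":0,"ax":0,"ay":0,"az":0},
    {"grip":-0.15,"tx":0,"ty":0,"tz":0,"ax":0,"ay":0,"az":0},
    {"grip":-0.15,"tx":0,"ty":0,"tz":-0.07,"ax":0,"ay":0,"az":0},
    {"grip":-0.15,"tx":0,"ty":0,"tz":-0.17,"ax":0,"ay":0,"az":0},
    {"grip":-0.15,"tx":0,"ty":0,"tz":-0.27,"ax":0,"ay":0,"az":0},
    {"grip":0.2,"tx":0,"ty":0,"tz":-0.35,"ax":0,"ay":0,"az":0},
    {"grip":0.2,"tx":0,"ty":0,"tz":-0.35,"ax":0,"ay":0,"az":0},
    {"grip":0.2,"tx":0,"ty":0,"tz":-0.35,"ax":0,"ay":0,"az":0}
  ]
}}

```text
clock: 21.38
tcp_pos: [579.5, 47.1, 296.8]
orientation: [2.114, 2.185, 0.139]
ft_force: [0.2, -0.2, -0.3]
finger_gap: 0.601
```

Call:
{"fn": "apply_moves", "kwargs": {
  "rows": [
    {"grip":0.2,"tx":-0.1,"ty":0.03,"tz":0.01,"ax":0.1,"ay":0,"az":0},
    {"grip":0.2,"tx":-0.22,"ty":0.06,"tz":0.02,"ax":0.262,"ay":0,"az":0},
    {"grip":0.2,"tx":-0.35,"ty":0.09,"tz":0.03,"ax":0.262,"ay":0,"az":0},
    {"grip":0.2,"tx":-0.48,"ty":0.12,"tz":0.04,"ax":0.262,"ay":0,"az":0},
    {"grip":0.2,"tx":-0.61,"ty":0.15,"tz":0.05,"ax":0.262,"ay":0,"az":0},
    {"grip":0.2,"tx":-0.74,"ty":0.18,"tz":0.06,"ax":0.262,"ay":0,"az":0},
    {"grip":0.2,"tx":-0.83,"ty":0.2,"tz":0.067,"ax":0.262,"ay":0,"az":0},
    {"grip":0.2,"tx":-0.858,"ty":0.207,"tz":0.067,"ax":0.262,"ay":0,"az":0},
    {"grip":0.2,"tx":-0.858,"ty":0.207,"tz":0.067,"ax":0.262,"ay":0,"az":0},
    {"grip":0.2,"tx":-0.858,"ty":0.207,"tz":0.067,"ax":0.262,"ay":0,"az":0}
  ]
}}

```text
clock: 22.22
tcp_pos: [651.0, -207.1, 283.7]
orientation: [2.183, 2.256, -0.007]
ft_force: [0.2, 1.2, 0.9]
finger_gap: 0.596
```

```bash
python3 - <<'E'
from h import *
s=st(); c=snap("scene","s5")
im=c["pixels"][100:310,140:420]; cv2.imwrite("pics/s5b.png",cv2.resize(im,(800,600),interpolation=cv2.INTER_CUBIC))
plan(((651.5,-210,285),92),((651.5,-210,193.5),92))
t=(7.5,0,0)
plan(((641,-2,360),92,t),((641,-2,190.5),92,t),start=((651.5,-210,370),92))
E
```

```text
t 22.22 p [ 651.  -207.1  283.7] x [-0.033  0.999 -0.005] z [-0.002 -0.005 -1.   ] F [0.23 1.22 0.86] gap 0.596 q [ 0.6   0.64 -0.57  1.38  0.36  1.23  0.03]
t [-0.014  0.    -0.002] a [-0.002  0.009  0.001] mm 4
t [0.    0.    0.305] a [0. 0. 0.] mm 92
t [ 0.694 -0.011  0.033] a [-0.009  0.262 -0.   ] mm 209
t [-0.074 -0.003  0.56 ] a [0. 0. 0.] mm 169
```

View pics/s5b.png

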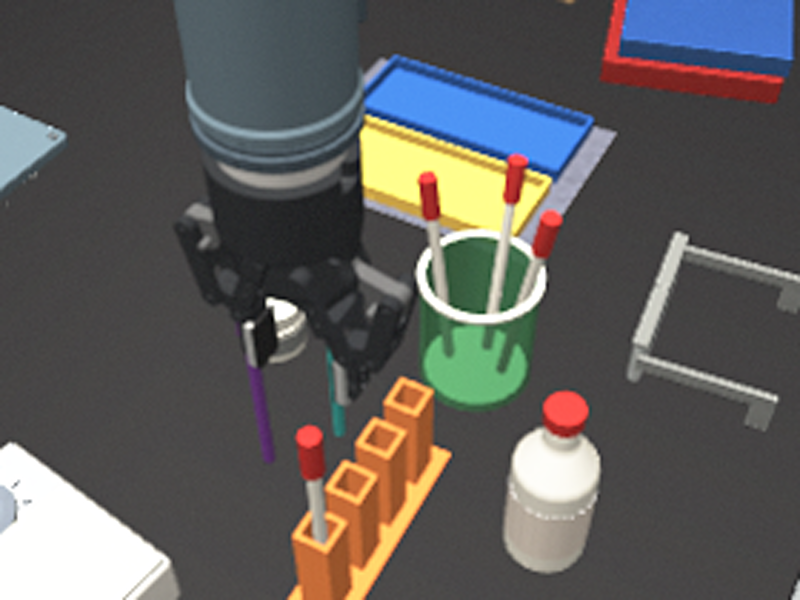

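Call:
{"fn": "apply_moves", "kwargs": {
  "rows": [
    {"grip":0.2,"tx":-0.008,"ty":0,"tz":0,"ax":0,"ay":0.009,"az":0},
    {"grip":0.2,"tx":-0.008,"ty":0,"tz":0.06,"ax":0,"ay":0.009,"az":0},
    {"grip":0.2,"tx":-0.008,"ty":0,"tz":0.12,"ax":0,"ay":0.009,"az":0},
    {"grip":0.2,"tx":-0.008,"ty":0,"tz":0.18,"ax":0,"ay":0.009,"az":0},
    {"grip":0.2,"tx":-0.008,"ty":0,"tz":0.25,"ax":0,"ay":0.009,"az":0},
    {"grip":0.2,"tx":-0.008,"ty":0,"tz":0.303,"ax":0,"ay":0.009,"az":0},
    {"grip":0.2,"tx":-0.008,"ty":0,"tz":0.303,"ax":0,"ay":0.009,"az":0},
    {"grip":-1,"tx":-0.008,"ty":0,"tz":0.303,"ax":0,"ay":0.009,"az":0},
    {"grip":-1,"tx":-0.008,"ty":0,"tz":0.303,"ax":0,"ay":0.009,"az":0},
    {"grip":-1,"tx":-0.008,"ty":0,"tz":0.303,"ax":0,"ay":0.009,"az":0}
  ]
}}

```text
clock: 23.1
tcp_pos: [652.5, -210.8, 196.0]
orientation: [2.181, 2.256, -0.0]
ft_force: [-1.1, 0.3, 2.5]
finger_gap: 0.18
```

Call:
{"fn": "apply_moves", "kwargs": {
  "rows": [
    {"grip":-1,"tx":0,"ty":0,"tz":0,"ax":0,"ay":0,"az":0},
    {"grip":-1,"tx":0,"ty":0,"tz":0,"ax":0,"ay":0,"az":0},
    {"grip":-1,"tx":0,"ty":0,"tz":0,"ax":0,"ay":0,"az":0},
    {"grip":-1,"tx":0,"ty":0,"tz":-0.04,"ax":0,"ay":0,"az":0},
    {"grip":-1,"tx":0,"ty":0,"tz":-0.14,"ax":0,"ay":0,"az":0},
    {"grip":-1,"tx":0,"ty":0,"tz":-0.25,"ax":0,"ay":0,"az":0},
    {"grip":-1,"tx":0,"ty":0,"tz":-0.36,"ax":0,"ay":0,"az":0},
    {"grip":-1,"tx":0,"ty":0,"tz":-0.47,"ax":0,"ay":0,"az":0},
    {"grip":-1,"tx":0,"ty":0,"tz":-0.56,"ax":0,"ay":0,"az":0},
    {"grip":-1,"tx":0,"ty":0,"tz":-0.58,"ax":0,"ay":0,"az":0}
  ]
}}

```text
clock: 23.93
tcp_pos: [653.6, -210.7, 375.3]
orientation: [2.178, 2.251, 0.006]
ft_force: [-0.5, -0.4, -0.1]
finger_gap: 0.178
```

Call:
{"fn": "apply_moves", "kwargs": {
  "rows": [
    {"grip":-1,"tx":0.06,"ty":0,"tz":0,"ax":0,"ay":0.03,"az":0},
    {"grip":-1,"tx":0.16,"ty":-0.003,"tz":0,"ax":0,"ay":0.07,"az":0},
    {"grip":-1,"tx":0.28,"ty":-0.005,"tz":0.01,"ax":0,"ay":0.12,"az":0},
    {"grip":-1,"tx":0.4,"ty":-0.007,"tz":0.01,"ax":0,"ay":0.17,"az":0},
    {"grip":-1,"tx":0.52,"ty":-0.009,"tz":0.02,"ax":0,"ay":0.22,"az":0},
    {"grip":-1,"tx":0.63,"ty":-0.011,"tz":0.03,"ax":-0.009,"ay":0.262,"az":0},
    {"grip":-1,"tx":0.694,"ty":-0.011,"tz":0.033,"ax":-0.009,"ay":0.262,"az":0},
    {"grip":-1,"tx":0.694,"ty":-0.011,"tz":0.033,"ax":-0.009,"ay":0.262,"az":0},
    {"grip":-1,"tx":0.694,"ty":-0.011,"tz":0.033,"ax":-0.009,"ay":0.262,"az":0},
    {"grip":-1,"tx":0.694,"ty":-0.011,"tz":0.033,"ax":-0.009,"ay":0.262,"az":0}
  ]
}}

```text
clock: 24.77
tcp_pos: [641.0, -3.3, 357.1]
orientation: [-2.12, -2.19, -0.14]
ft_force: [-0.6, -1.1, -0.0]
finger_gap: 0.177
```

```bash
python3 - <<'E'
from h import *
s=st();z=R.from_rotvec(s["orientation"]).as_matrix()[:,2]; print(s["tcp_pos"]+183*z)
t=(7.5,0,0); plan(((641,-2,190.5),92,t))
plan(((430,-20,300),92),((430,-20,300),92),start=((641,-2-13.7,190.5+104),92,t))
E
```

```text
t 24.77 p [641.   -3.3 357.1] x [-0.032  0.991  0.128] z [-0.001  0.128 -0.992] F [-0.61 -1.15 -0.02] gap 0.177 q [ 0.44  0.53 -0.68  1.41  0.2   1.29 -0.18]
[640.79344321  20.15414422 175.5726528 ]
t [-0.067 -0.002  0.551] a [-0.002  0.005 -0.005] mm 167
t [ 0.013 -0.703 -0.02 ] a [ 0.009 -0.262  0.   ] mm 211
t [0. 0. 0.] a [0. 0. 0.] mm 0
```

Call:
{"fn": "apply_moves", "kwargs": {
  "rows": [
    {"grip":-1,"tx":-0.01,"ty":0,"tz":0.04,"ax":0,"ay":0,"az":0},
    {"grip":-1,"tx":-0.02,"ty":0,"tz":0.12,"ax":0,"ay":0,"az":0},
    {"grip":-1,"tx":-0.03,"ty":0,"tz":0.2,"ax":0,"ay":0,"az":0},
    {"grip":-1,"tx":-0.04,"ty":0,"tz":0.28,"ax":0,"ay":0,"az":0},
    {"grip":-1,"tx":-0.05,"ty":0,"tz":0.36,"ax":0,"ay":0,"az":0},
    {"grip":-1,"tx":-0.055,"ty":0,"tz":0.44,"ax":0,"ay":0,"az":0},
    {"grip":-1,"tx":-0.06,"ty":0,"tz":0.52,"ax":0,"ay":0,"az":0},
    {"grip":-1,"tx":-0.067,"ty":0,"tz":0.55,"ax":0,"ay":0,"az":0},
    {"grip":-1,"tx":-0.067,"ty":0,"tz":0.55,"ax":0,"ay":0,"az":0},
    {"grip":-1,"tx":-0.067,"ty":0,"tz":0.55,"ax":0,"ay":0,"az":0}
  ]
}}

```text
clock: 25.6
tcp_pos: [642.0, -2.7, 190.9]
orientation: [-2.122, -2.189, -0.141]
ft_force: [-0.4, -1.5, 0.3]
finger_gap: 0.177
```

Call:
{"fn": "apply_moves", "kwargs": {
  "rows": [
    {"grip":-0.15,"tx":0,"ty":0,"tz":0,"ax":0,"ay":0,"az":0},
    {"grip":-0.15,"tx":0,"ty":0,"tz":0,"ax":0,"ay":0,"az":0},
    {"grip":-0.15,"tx":0,"ty":0,"tz":0,"ax":0,"ay":0,"az":0},
    {"grip":-0.15,"tx":0,"ty":0,"tz":0,"ax":0,"ay":0,"az":0},
    {"grip":-0.15,"tx":0,"ty":0,"tz":-0.07,"ax":0,"ay":0,"az":0},
    {"grip":-0.15,"tx":0,"ty":0,"tz":-0.17,"ax":0,"ay":0,"az":0},
    {"grip":-0.15,"tx":0,"ty":0,"tz":-0.27,"ax":0,"ay":0,"az":0},
    {"grip":0.2,"tx":0,"ty":0,"tz":-0.35,"ax":0,"ay":0,"az":0},
    {"grip":0.2,"tx":0,"ty":0,"tz":-0.35,"ax":0,"ay":0,"az":0},
    {"grip":0.2,"tx":0,"ty":0,"tz":-0.35,"ax":0,"ay":0,"az":0}
  ]
}}

```text
clock: 26.43
tcp_pos: [642.9, -15.3, 297.4]
orientation: [-2.122, -2.193, -0.145]
ft_force: [-0.3, -0.4, 0.2]
finger_gap: 0.601
```

```bash
python3 - <<'E'
from h import *
st(); plan(((480,100,320),92))
E
```

```text
t 26.43 p [642.9 -15.3 297.4] x [-0.033  0.991  0.128] z [ 0.004  0.128 -0.992] F [-0.33 -0.43  0.18] gap 0.601 q [ 0.46  0.58 -0.66  1.48  0.23  1.18 -0.18]
t [ 0.408 -0.53  -0.027] a [ 0.016 -0.257 -0.005] mm 201
```

Call:
{"fn": "apply_moves", "kwargs": {
  "rows": [
    {"grip":1,"tx":0,"ty":-0.06,"tz":-0.06,"ax":0.016,"ay":-0.05,"az":0},
    {"grip":1,"tx":0,"ty":-0.18,"tz":-0.06,"ax":0.016,"ay":-0.15,"az":0},
    {"grip":1,"tx":0.1,"ty":-0.28,"tz":-0.06,"ax":0.016,"ay":-0.257,"az":0},
    {"grip":1,"tx":0.2,"ty":-0.37,"tz":-0.05,"ax":0.016,"ay":-0.257,"az":0},
    {"grip":1,"tx":0.3,"ty":-0.46,"tz":-0.04,"ax":0.016,"ay":-0.257,"az":0},
    {"grip":1,"tx":0.38,"ty":-0.52,"tz":-0.027,"ax":0.016,"ay":-0.257,"az":0},
    {"grip":1,"tx":0.408,"ty":-0.53,"tz":-0.027,"ax":0.016,"ay":-0.257,"az":0},
    {"grip":1,"tx":0.408,"ty":-0.53,"tz":-0.027,"ax":0.016,"ay":-0.257,"az":0},
    {"grip":1,"tx":0.408,"ty":-0.53,"tz":-0.027,"ax":0.016,"ay":-0.257,"az":0},
    {"grip":1,"tx":0.408,"ty":-0.53,"tz":-0.027,"ax":0.016,"ay":-0.257,"az":0}
  ]
}}

```text
clock: 27.27
tcp_pos: [480.0, 98.4, 318.2]
orientation: [-2.185, -2.253, 0.005]
ft_force: [-0.1, -0.8, -0.1]
finger_gap: 1.001
```

```bash
python3 - <<'E'
from h import *
st(); c=snap("wrist","w6"); cv2.imwrite("pics/w6b.png",cv2.resize(c["pixels"],(800,600),interpolation=cv2.INTER_CUBIC))
snap("top","t6"); snap("scene","s6")
E
```

```text
t 27.27 p [480.   98.4 318.2] x [-0.031  1.     0.   ] z [-0.004  0.    -1.   ] F [-0.13 -0.82 -0.15] gap 1.001 q [ 0.34  0.27 -0.75  1.84  0.2   1.11 -0.45]
```

View pics/w6b.png

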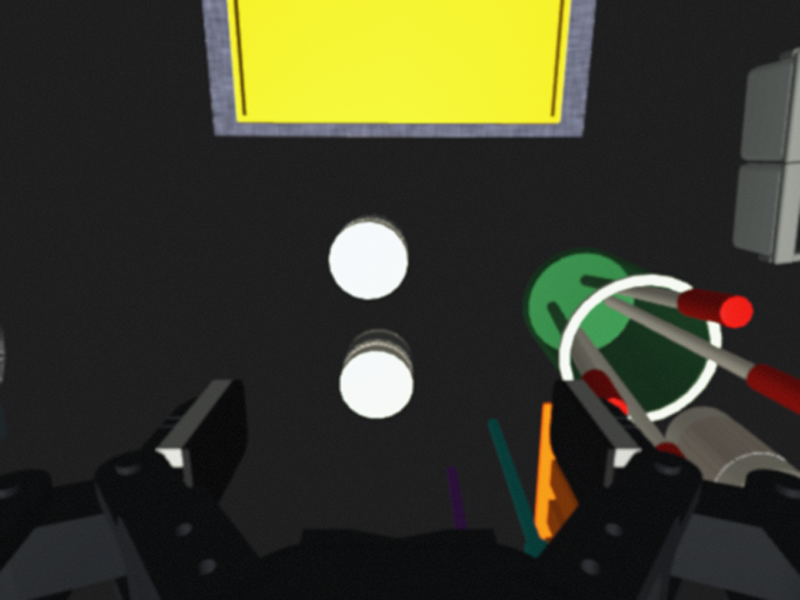

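```bash
python3 - <<'E'
from h import *
np.set_printoptions(precision=1,suppress=True)
c=load("w6");k=.7;t=load("top0");s=load("scene0")
for uv,z in [((368,260),56),((376,384),56),((214,136),2),((583,136),2),((238,122),20),((560,122),20)]: print(uv,plane(c,np.array(uv)*k,z))
print(tri(ray(c,np.array((368,260))*k),ray(t,np.array((338,373))*k),ray(s,np.array((363,255))*k)))
print(tri(ray(c,np.array((376,384))*k),ray(t,np.array((396,370))*k),ray(s,np.array((335,291))*k)))
# moved since start? compare top images
d=cv2.absdiff(load("top0")["pixels"],load("t6")["pixels"]).max(2); r=d[240:280,220:295]; print("diff jars",(r>40).sum())
# jar blob centres in fresh scene
E
```

```text
(368, 260) [456.2  90.1  56. ]
(376, 384) [464.3 -12.7  56. ]
(214, 136) [326.2 177.9   2. ]
(583, 136) [626.3 187.1   2. ]
(238, 122) [351.8 188.4  20. ]
(560, 122) [601.1 196.   20. ]
(array([456.6,  89.9,  54.6]), np.float64(2.3201541156630197))
(array([464.6, -13.4,  54.4]), np.float64(2.280087176708717))
diff jars 1377
```

```bash
cat >> h.py <<'E'
def weigh(n=10):
    from workcell import monitor,imaging
    F=[];T=[]
    for _ in range(n): imaging.camera("wrist"); s=monitor.state(); F.append(s["ft_force"]); T.append(s["joint_torque"])
    F=np.array(F); print("F",F.mean(0).round(3),"sd",F.std(0).round(2),"tq",np.mean(T,0).round(3)); return F.mean(0)
E
python3 - <<'E'
from h import *
weigh(); st()
plan(((456.5,90,130),91.8),((456.5,90,41),91.8),((456.5,90,160),91.8))
E
```

```text
F [-0.287 -0.181  0.01 ] sd [0.52 0.47 0.67] tq [ 5.7000e-02 -3.6355e+01 -4.7200e+00 -2.5963e+01  1.1000e-02  1.5000e-02
  2.0000e-03]
t 27.92 p [479.2 100.  318.9] x [-0.033  0.999  0.   ] z [-0.003  0.    -1.   ] F [-0.16 -0.05 -0.27] gap 0.999 q [ 0.34  0.27 -0.75  1.84  0.2   1.11 -0.45]
t [-0.031 -0.074  0.63 ] a [-0.007 -0.001  0.003] mm 190
t [0.    0.    0.297] a [0. 0. 0.] mm 89
t [ 0.     0.    -0.397] a [0. 0. 0.] mm 119
```

Call:
{"fn": "apply_moves", "kwargs": {
  "rows": [
    {"grip":1,"tx":-0.01,"ty":-0.03,"tz":0.1,"ax":0,"ay":0,"az":0},
    {"grip":1,"tx":-0.03,"ty":-0.074,"tz":0.22,"ax":-0.007,"ay":0,"az":0.003},
    {"grip":1,"tx":-0.03,"ty":-0.074,"tz":0.35,"ax":-0.007,"ay":0,"az":0.003},
    {"grip":1,"tx":-0.03,"ty":-0.074,"tz":0.47,"ax":-0.007,"ay":0,"az":0.003},
    {"grip":1,"tx":-0.03,"ty":-0.074,"tz":0.57,"ax":-0.007,"ay":0,"az":0.003},
    {"grip":1,"tx":-0.03,"ty":-0.074,"tz":0.63,"ax":-0.007,"ay":0,"az":0.003},
    {"grip":1,"tx":-0.03,"ty":-0.074,"tz":0.63,"ax":-0.007,"ay":0,"az":0.003},
    {"grip":1,"tx":-0.03,"ty":-0.074,"tz":0.63,"ax":-0.007,"ay":0,"az":0.003},
    {"grip":1,"tx":-0.03,"ty":-0.074,"tz":0.63,"ax":-0.007,"ay":0,"az":0.003},
    {"grip":1,"tx":-0.03,"ty":-0.074,"tz":0.63,"ax":-0.007,"ay":0,"az":0.003}
  ]
}}

```text
clock: 28.75
tcp_pos: [457.9, 90.7, 131.5]
orientation: [2.185, 2.255, 0.004]
ft_force: [-0.4, -0.1, 0.3]
finger_gap: 1.001
```

```bash
python3 - <<'E'
from h import *
st(); c=snap("scene","s7"); im=c["pixels"][100:310,140:420]; cv2.imwrite("pics/s7b.png",cv2.resize(im,(800,600),interpolation=cv2.INTER_CUBIC))
plan(((456.5,90,41),91.8))
E
```

```text
t 28.75 p [457.9  90.7 131.5] x [-0.031  1.     0.001] z [ 0.003  0.001 -1.   ] F [-0.43 -0.14  0.33] gap 1.001 q [ 0.22  0.5  -0.62  2.08  0.45  0.7  -0.67]
t [-0.002 -0.005  0.301] a [ 0.006 -0.001 -0.   ] mm 90
```

View pics/s7b.png

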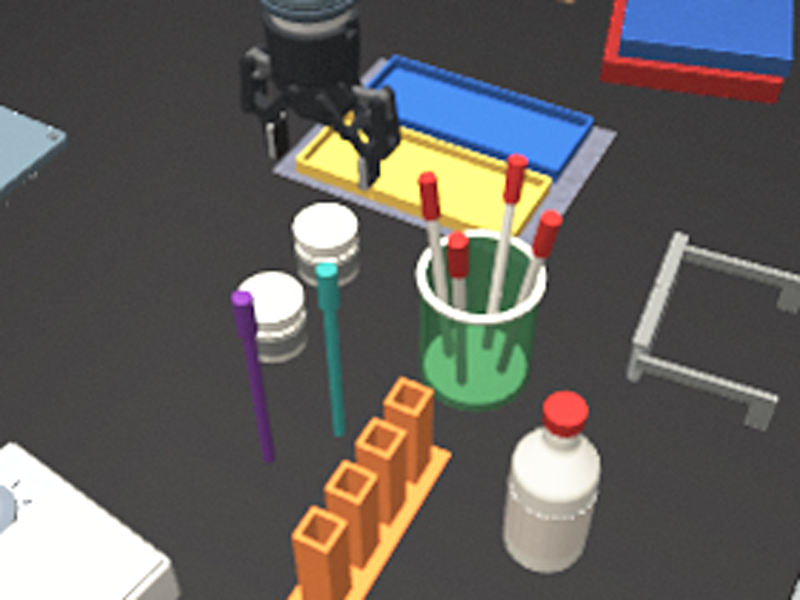

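The picture shows all four rods in the beaker, the caddy empty and the jars unmoved. Next I'll grasp the first jar.

Call:
{"fn": "apply_moves", "kwargs": {
  "rows": [
    {"grip":1,"tx":-0.002,"ty":-0.005,"tz":0.04,"ax":0.006,"ay":0,"az":0},
    {"grip":1,"tx":-0.002,"ty":-0.005,"tz":0.09,"ax":0.006,"ay":0,"az":0},
    {"grip":1,"tx":-0.002,"ty":-0.005,"tz":0.14,"ax":0.006,"ay":0,"az":0},
    {"grip":1,"tx":-0.002,"ty":-0.005,"tz":0.2,"ax":0.006,"ay":0,"az":0},
    {"grip":1,"tx":-0.002,"ty":-0.005,"tz":0.25,"ax":0.006,"ay":0,"az":0},
    {"grip":1,"tx":-0.002,"ty":-0.005,"tz":0.29,"ax":0.006,"ay":0,"az":0},
    {"grip":1,"tx":-0.002,"ty":-0.005,"tz":0.298,"ax":0.006,"ay":0,"az":0},
    {"grip":1,"tx":-0.002,"ty":-0.005,"tz":0.298,"ax":0.006,"ay":0,"az":0},
    {"grip":1,"tx":-0.002,"ty":-0.005,"tz":0.298,"ax":0.006,"ay":0,"az":0},
    {"grip":1,"tx":-0.002,"ty":-0.005,"tz":0.298,"ax":0.006,"ay":0,"az":0}
  ]
}}

```text
clock: 29.63
tcp_pos: [455.7, 89.9, 41.2]
orientation: [-2.185, -2.255, 0.001]
ft_force: [-0.1, -0.2, -0.3]
finger_gap: 0.999
```

Call:
{"fn": "apply_moves", "kwargs": {
  "newtons": 45,
  "rows": [
    {"grip":-1,"tx":0,"ty":0,"tz":0,"ax":0,"ay":0,"az":0},
    {"grip":-1,"tx":0,"ty":0,"tz":0,"ax":0,"ay":0,"az":0},
    {"grip":-1,"tx":0,"ty":0,"tz":0,"ax":0,"ay":0,"az":0},
    {"grip":-1,"tx":0,"ty":0,"tz":0,"ax":0,"ay":0,"az":0},
    {"grip":-1,"tx":0,"ty":0,"tz":-0.04,"ax":0,"ay":0,"az":0},
    {"grip":-1,"tx":0,"ty":0,"tz":-0.1,"ax":0,"ay":0,"az":0},
    {"grip":-1,"tx":0,"ty":0,"tz":-0.17,"ax":0,"ay":0,"az":0},
    {"grip":-1,"tx":0,"ty":0,"tz":-0.24,"ax":0,"ay":0,"az":0},
    {"grip":-1,"tx":0,"ty":0,"tz":-0.28,"ax":0,"ay":0,"az":0},
    {"grip":-1,"tx":0,"ty":0,"tz":-0.3,"ax":0,"ay":0,"az":0}
  ]
}}

```text
clock: 30.47
tcp_pos: [456.3, 89.8, 132.5]
orientation: [-2.186, -2.255, -0.0]
ft_force: [-0.3, -0.7, -1.2]
finger_gap: 0.689
```

```bash
python3 - <<'E'
from h import *
st(); weigh(3); weigh(); st()
for n,C in dict(Y=(474,241),B=(470.5,354)).items():
    for o in (-65,65):
        print(n,o); plan(((C[0]+o,C[1]+o*.031,135),91.8),((C[0]+o,C[1]+o*.031,48.5),91.8))
E
```

```text
t 30.47 p [456.3  89.8 132.5] x [-0.031  1.     0.001] z [-0.     0.001 -1.   ] F [-0.34 -0.73 -1.19] gap 0.689 q [ 0.22  0.5  -0.63  2.08  0.45  0.7  -0.67]
F [ 0.65  -0.195 -1.417] sd [0.2  0.63 0.35] tq [  0.264 -43.682  -6.686 -17.518  -0.091   0.114   0.077]
F [-0.137 -0.142 -1.566] sd [0.55 0.46 0.23] tq [ 6.2000e-02 -4.3757e+01 -6.5870e+00 -1.7485e+01  2.0000e-03  1.2000e-02
  0.0000e+00]
t 31.12 p [455.3  89.7 130.3] x [-0.032  0.999  0.001] z [-0.003  0.    -1.   ] F [-0.93 -0.86 -1.65] gap 0.691 q [ 0.22  0.5  -0.63  2.08  0.45  0.7  -0.67]
Y -65
t [ 0.502 -0.138 -0.015] a [-0.007 -0.001  0.001] mm 156
t [0.    0.    0.288] a [0. 0. 0.] mm 86
Y 65
t [ 0.502  0.295 -0.016] a [-0.007 -0.001  0.001] mm 175
t [0.    0.    0.288] a [0. 0. 0.] mm 86
B -65
t [ 0.879 -0.138 -0.015] a [-0.007 -0.001  0.001] mm 267
t [0.    0.    0.288] a [0. 0. 0.] mm 86
B 65
t [ 0.879  0.295 -0.016] a [-0.007 -0.001  0.001] mm 278
t [0.    0.    0.288] a [0. 0. 0.] mm 86
```

Call:
{"fn": "apply_moves", "kwargs": {
  "rows": [
    {"grip":-1,"tx":0.05,"ty":-0.014,"tz":-0.015,"ax":0,"ay":0,"az":0},
    {"grip":-1,"tx":0.14,"ty":-0.038,"tz":-0.015,"ax":0,"ay":0,"az":0},
    {"grip":-1,"tx":0.24,"ty":-0.066,"tz":-0.015,"ax":0,"ay":0,"az":0},
    {"grip":-1,"tx":0.34,"ty":-0.093,"tz":-0.015,"ax":-0.007,"ay":0,"az":0},
    {"grip":-1,"tx":0.43,"ty":-0.118,"tz":-0.015,"ax":-0.007,"ay":0,"az":0},
    {"grip":-1,"tx":0.49,"ty":-0.135,"tz":-0.015,"ax":-0.007,"ay":0,"az":0},
    {"grip":-1,"tx":0.502,"ty":-0.138,"tz":-0.015,"ax":-0.007,"ay":0,"az":0},
    {"grip":-1,"tx":0.502,"ty":-0.138,"tz":-0.015,"ax":-0.007,"ay":0,"az":0},
    {"grip":-1,"tx":0.502,"ty":-0.138,"tz":-0.015,"ax":-0.007,"ay":0,"az":0},
    {"grip":-1,"tx":0.502,"ty":-0.138,"tz":-0.015,"ax":-0.007,"ay":0,"az":0}
  ]
}}

```text
clock: 31.95
tcp_pos: [409.8, 237.2, 135.0]
orientation: [2.188, 2.253, -0.001]
ft_force: [0.5, 0.4, -1.1]
finger_gap: 0.692
```

```bash
python3 - <<'E'
from h import *
st(); weigh(5); plan(((409,239,48.5),91.8))
E
```

```text
t 31.95 p [409.8 237.2 135. ] x [-0.03   1.    -0.001] z [ 0.    -0.001 -1.   ] F [ 0.48  0.43 -1.08] gap 0.692 q [-0.1   0.51 -0.64  2.06  0.46  0.72 -1.  ]
F [-0.041 -0.427 -1.659] sd [0.6  0.55 0.4 ] tq [-1.4200e-01 -4.4091e+01 -6.9640e+00 -1.7899e+01  9.0000e-03  1.0000e-03
  5.0000e-03]
t [ 0.003 -0.002  0.289] a [ 0.001 -0.    -0.002] mm 87
```

Weight is about 1.6 N (160 g), so this jar goes in the yellow tray. Lowering and releasing it.

Call:
{"fn": "apply_moves", "kwargs": {
  "rows": [
    {"grip":-1,"tx":0.003,"ty":-0.002,"tz":0.04,"ax":0,"ay":0,"az":0},
    {"grip":-1,"tx":0.003,"ty":-0.002,"tz":0.09,"ax":0,"ay":0,"az":0},
    {"grip":-1,"tx":0.003,"ty":-0.002,"tz":0.14,"ax":0,"ay":0,"az":0},
    {"grip":-1,"tx":0.003,"ty":-0.002,"tz":0.19,"ax":0,"ay":0,"az":0},
    {"grip":-1,"tx":0.003,"ty":-0.002,"tz":0.24,"ax":0,"ay":0,"az":0},
    {"grip":-1,"tx":0.003,"ty":-0.002,"tz":0.27,"ax":0,"ay":0,"az":0},
    {"grip":-1,"tx":0.003,"ty":-0.002,"tz":0.285,"ax":0,"ay":0,"az":0},
    {"grip":-1,"tx":0.003,"ty":-0.002,"tz":0.29,"ax":0,"ay":0,"az":0},
    {"grip":-1,"tx":0.003,"ty":-0.002,"tz":0.29,"ax":0,"ay":0,"az":0},
    {"grip":-1,"tx":0.003,"ty":-0.002,"tz":0.29,"ax":0,"ay":0,"az":0}
  ]
}}

```text
clock: 33.03
tcp_pos: [409.1, 240.2, 48.7]
orientation: [2.186, 2.256, 0.003]
ft_force: [0.6, 0.6, -0.8]
finger_gap: 0.692
```

Call:
{"fn": "apply_moves", "kwargs": {
  "rows": [
    {"grip":0.6,"tx":0,"ty":0,"tz":0,"ax":0,"ay":0,"az":0},
    {"grip":0.7,"tx":0,"ty":0,"tz":0,"ax":0,"ay":0,"az":0},
    {"grip":0.8,"tx":0,"ty":0,"tz":0,"ax":0,"ay":0,"az":0},
    {"grip":0.8,"tx":0,"ty":0,"tz":0,"ax":0,"ay":0,"az":0},
    {"grip":0.8,"tx":0,"ty":0,"tz":-0.05,"ax":0,"ay":0,"az":0},
    {"grip":0.8,"tx":0,"ty":0,"tz":-0.15,"ax":0,"ay":0,"az":0},
    {"grip":0.8,"tx":0,"ty":0,"tz":-0.26,"ax":0,"ay":0,"az":0},
    {"grip":1,"tx":0,"ty":0,"tz":-0.3,"ax":0,"ay":0,"az":0},
    {"grip":1,"tx":0,"ty":0,"tz":-0.3,"ax":0,"ay":0,"az":0},
    {"grip":1,"tx":0,"ty":0,"tz":-0.3,"ax":0,"ay":0,"az":0}
  ]
}}

```text
clock: 33.87
tcp_pos: [409.1, 239.7, 138.5]
orientation: [2.186, 2.255, 0.003]
ft_force: [-0.1, 0.0, -0.3]
finger_gap: 1.0
```

```bash
python3 - <<'E'
from h import *
st(); weigh(4)
c=snap("scene","s8"); im=c["pixels"][80:290,140:420]; cv2.imwrite("pics/s8b.png",cv2.resize(im,(800,600),interpolation=cv2.INTER_CUBIC))
plan(((464.5,-13,135),91.8),((464.5,-13,41),91.8))
E
```

```text
t 33.87 p [409.1 239.7 138.5] x [-0.031  1.     0.001] z [ 0.002  0.001 -1.   ] F [-0.14  0.01 -0.33] gap 1.0 q [-0.1   0.5  -0.65  2.05  0.46  0.73 -1.  ]
F [ 0.06  -0.217 -0.112] sd [0.36 0.34 0.36] tq [ 1.4600e-01 -4.4226e+01 -7.0060e+00 -1.8001e+01  9.0000e-03 -1.7000e-02
  1.0000e-03]
t [-0.847  0.162  0.007] a [-0.003  0.001  0.001] mm 259
t [0.    0.    0.313] a [0. 0. 0.] mm 94
```

View pics/s8b.png

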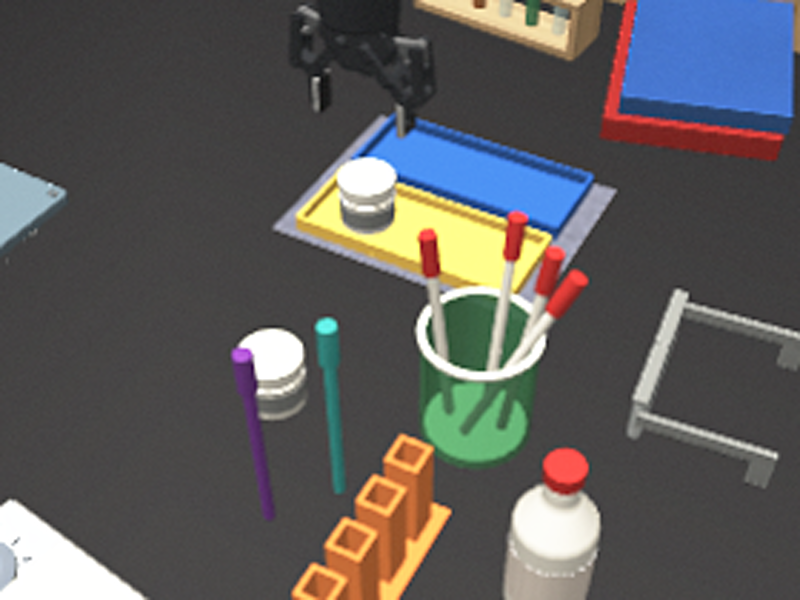

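Call:
{"fn": "apply_moves", "kwargs": {
  "rows": [
    {"grip":1,"tx":-0.06,"ty":0.012,"tz":0,"ax":0,"ay":0,"az":0},
    {"grip":1,"tx":-0.18,"ty":0.035,"tz":0,"ax":0,"ay":0,"az":0},
    {"grip":1,"tx":-0.31,"ty":0.06,"tz":0,"ax":0,"ay":0,"az":0},
    {"grip":1,"tx":-0.44,"ty":0.085,"tz":0,"ax":0,"ay":0,"az":0},
    {"grip":1,"tx":-0.57,"ty":0.11,"tz":0,"ax":0,"ay":0,"az":0},
    {"grip":1,"tx":-0.7,"ty":0.135,"tz":0,"ax":0,"ay":0,"az":0},
    {"grip":1,"tx":-0.8,"ty":0.155,"tz":0,"ax":0,"ay":0,"az":0},
    {"grip":1,"tx":-0.847,"ty":0.162,"tz":0.007,"ax":0,"ay":0,"az":0},
    {"grip":1,"tx":-0.847,"ty":0.162,"tz":0.007,"ax":0,"ay":0,"az":0},
    {"grip":1,"tx":-0.847,"ty":0.162,"tz":0.007,"ax":0,"ay":0,"az":0}
  ]
}}

```text
clock: 34.95
tcp_pos: [464.8, -13.0, 135.3]
orientation: [-2.187, -2.253, -0.0]
ft_force: [0.4, 0.5, 0.5]
finger_gap: 0.995
```

```bash
python3 - <<'E'
from h import *
st(); c=snap("scene","s9"); d=cv2.absdiff(c["pixels"],load("s8")["pixels"]).max(2); r=d[195:228,224:250]; print("changed px at jar B",(r>30).sum(),r.size)
plan(((464.5,-13,41),91.8))
E
```

```text
t 34.95 p [464.8 -13.  135.3] x [-0.03   1.     0.001] z [-0.001  0.001 -1.   ] F [0.42 0.51 0.47] gap 0.995 q [ 0.44  0.49 -0.62  2.08  0.43  0.71 -0.43]
changed px at jar B 0 858
t [-0.004 -0.001  0.315] a [-0.001 -0.003  0.001] mm 95
```

Call:
{"fn": "apply_moves", "kwargs": {
  "rows": [
    {"grip":1,"tx":-0.002,"ty":0,"tz":0.04,"ax":0,"ay":0,"az":0},
    {"grip":1,"tx":-0.002,"ty":0,"tz":0.09,"ax":0,"ay":0,"az":0},
    {"grip":1,"tx":-0.002,"ty":0,"tz":0.14,"ax":0,"ay":0,"az":0},
    {"grip":1,"tx":-0.002,"ty":0,"tz":0.2,"ax":0,"ay":0,"az":0},
    {"grip":1,"tx":-0.002,"ty":0,"tz":0.26,"ax":0,"ay":0,"az":0},
    {"grip":1,"tx":-0.002,"ty":0,"tz":0.3,"ax":0,"ay":0,"az":0},
    {"grip":1,"tx":-0.002,"ty":0,"tz":0.312,"ax":0,"ay":0,"az":0},
    {"grip":1,"tx":-0.002,"ty":0,"tz":0.312,"ax":0,"ay":0,"az":0},
    {"grip":1,"tx":-0.002,"ty":0,"tz":0.312,"ax":0,"ay":0,"az":0},
    {"grip":1,"tx":-0.002,"ty":0,"tz":0.312,"ax":0,"ay":0,"az":0}
  ]
}}

```text
clock: 35.83
tcp_pos: [465.9, -12.9, 43.1]
orientation: [2.185, 2.256, 0.003]
ft_force: [-0.1, -0.4, 0.9]
finger_gap: 1.0
```

Call:
{"fn": "apply_moves", "kwargs": {
  "newtons": 45,
  "rows": [
    {"grip":-1,"tx":0,"ty":0,"tz":0,"ax":0,"ay":0,"az":0},
    {"grip":-1,"tx":0,"ty":0,"tz":0,"ax":0,"ay":0,"az":0},
    {"grip":-1,"tx":0,"ty":0,"tz":0,"ax":0,"ay":0,"az":0},
    {"grip":-1,"tx":0,"ty":0,"tz":0,"ax":0,"ay":0,"az":0},
    {"grip":-1,"tx":0,"ty":0,"tz":-0.04,"ax":0,"ay":0,"az":0},
    {"grip":-1,"tx":0,"ty":0,"tz":-0.1,"ax":0,"ay":0,"az":0},
    {"grip":-1,"tx":0,"ty":0,"tz":-0.17,"ax":0,"ay":0,"az":0},
    {"grip":-1,"tx":0,"ty":0,"tz":-0.24,"ax":0,"ay":0,"az":0},
    {"grip":-1,"tx":0,"ty":0,"tz":-0.29,"ax":0,"ay":0,"az":0},
    {"grip":-1,"tx":0,"ty":0,"tz":-0.31,"ax":0,"ay":0,"az":0}
  ]
}}

```text
clock: 36.67
tcp_pos: [466.1, -13.3, 137.8]
orientation: [2.185, 2.254, 0.004]
ft_force: [-0.3, -0.1, -4.2]
finger_gap: 0.693
```

```bash
python3 - <<'E'
from h import *
st(); weigh(3); weigh(); st()
print("Y");plan(((539,243,135),91.8))
print("B");plan(((470.5,354,135),91.8))
E
```

```text
t 36.67 p [466.1 -13.3 137.8] x [-0.031  1.     0.   ] z [ 0.003  0.    -1.   ] F [-0.25 -0.1  -4.2 ] gap 0.693 q [ 0.45  0.49 -0.63  2.07  0.44  0.71 -0.43]
F [-0.156 -0.381 -4.466] sd [0.64 0.51 0.34] tq [  0.272 -44.557  -6.842 -18.509  -0.102   0.125   0.091]
F [ 0.227 -0.098 -4.086] sd [0.27 0.47 0.46] tq [ 7.3000e-02 -4.4677e+01 -6.7450e+00 -1.8491e+01  9.0000e-03 -1.0000e-03
  1.0000e-03]
t 37.32 p [465.2 -13.1 135.2] x [-0.032  0.999  0.001] z [ 0.     0.001 -1.   ] F [ 0.31  0.63 -4.82] gap 0.69 q [ 0.44  0.49 -0.63  2.08  0.44  0.71 -0.43]
Y
t [0.846 0.273 0.001] a [ 0.    -0.001  0.001] mm 267
B
t [1.223e+00 5.700e-02 1.000e-03] a [ 0.    -0.001  0.001] mm 367
```

Call:
{"fn": "apply_moves", "kwargs": {
  "rows": [
    {"grip":-1,"tx":0.06,"ty":0.002,"tz":0,"ax":0,"ay":0,"az":0},
    {"grip":-1,"tx":0.16,"ty":0.008,"tz":0,"ax":0,"ay":0,"az":0},
    {"grip":-1,"tx":0.27,"ty":0.012,"tz":0,"ax":0,"ay":0,"az":0},
    {"grip":-1,"tx":0.38,"ty":0.018,"tz":0,"ax":0,"ay":0,"az":0},
    {"grip":-1,"tx":0.49,"ty":0.023,"tz":0,"ax":0,"ay":0,"az":0},
    {"grip":-1,"tx":0.6,"ty":0.028,"tz":0,"ax":0,"ay":0,"az":0},
    {"grip":-1,"tx":0.7,"ty":0.033,"tz":0,"ax":0,"ay":0,"az":0},
    {"grip":-1,"tx":0.79,"ty":0.037,"tz":0,"ax":0,"ay":0,"az":0},
    {"grip":-1,"tx":0.87,"ty":0.04,"tz":0,"ax":0,"ay":0,"az":0},
    {"grip":-1,"tx":0.93,"ty":0.043,"tz":0,"ax":0,"ay":0,"az":0}
  ]
}}

```text
clock: 38.15
tcp_pos: [468.8, 268.9, 135.6]
orientation: [-2.183, -2.258, -0.003]
ft_force: [0.5, 0.6, -4.0]
finger_gap: 0.689
```

Call:
{"fn": "apply_moves", "kwargs": {
  "rows": [
    {"grip":-1,"tx":0.06,"ty":0.004,"tz":0,"ax":0,"ay":0,"az":0},
    {"grip":-1,"tx":0.13,"ty":0.008,"tz":0,"ax":0,"ay":0,"az":0},
    {"grip":-1,"tx":0.2,"ty":0.01,"tz":0,"ax":0,"ay":0,"az":0},
    {"grip":-1,"tx":0.26,"ty":0.014,"tz":0,"ax":0,"ay":0,"az":0},
    {"grip":-1,"tx":0.29,"ty":0.014,"tz":0,"ax":0,"ay":0,"az":0},
    {"grip":-1,"tx":0.293,"ty":0.014,"tz":0,"ax":0,"ay":0,"az":0},
    {"grip":-1,"tx":0.293,"ty":0.014,"tz":0,"ax":0,"ay":0,"az":0},
    {"grip":-1,"tx":0.293,"ty":0.014,"tz":0,"ax":0,"ay":0,"az":0},
    {"grip":-1,"tx":0.293,"ty":0.014,"tz":0,"ax":0,"ay":0,"az":0},
    {"grip":-1,"tx":0.293,"ty":0.014,"tz":0,"ax":0,"ay":0,"az":0}
  ]
}}

```text
clock: 38.98
tcp_pos: [471.2, 352.6, 135.5]
orientation: [2.187, 2.254, -0.0]
ft_force: [0.3, -0.5, -3.6]
finger_gap: 0.689
```

```bash
python3 - <<'E'
from h import *
st(); weigh(5); plan(((470.5,354,50),91.8))
E
```

```text
t 38.98 p [471.2 352.6 135.5] x [-0.03   1.    -0.001] z [ 0.    -0.001 -1.   ] F [ 0.27 -0.54 -3.57] gap 0.689 q [-0.28  0.67 -0.61  1.76  0.48  0.87 -1.08]
F [ 0.271 -0.119 -3.414] sd [0.58 0.44 0.69] tq [ 7.9000e-02 -5.7453e+01 -9.7080e+00 -2.1117e+01  1.9000e-02  1.0000e-02
  2.0000e-03]
t [ 0.001 -0.001  0.286] a [ 0.001 -0.001 -0.   ] mm 86
```

Call:
{"fn": "apply_moves", "kwargs": {
  "rows": [
    {"grip":-1,"tx":0.003,"ty":-0.002,"tz":0.04,"ax":0,"ay":0,"az":0},
    {"grip":-1,"tx":0.003,"ty":-0.002,"tz":0.09,"ax":0,"ay":0,"az":0},
    {"grip":-1,"tx":0.003,"ty":-0.002,"tz":0.14,"ax":0,"ay":0,"az":0},
    {"grip":-1,"tx":0.003,"ty":-0.002,"tz":0.19,"ax":0,"ay":0,"az":0},
    {"grip":-1,"tx":0.003,"ty":-0.002,"tz":0.24,"ax":0,"ay":0,"az":0},
    {"grip":-1,"tx":0.003,"ty":-0.002,"tz":0.27,"ax":0,"ay":0,"az":0},
    {"grip":-1,"tx":0.003,"ty":-0.002,"tz":0.282,"ax":0,"ay":0,"az":0},
    {"grip":-1,"tx":0.003,"ty":-0.002,"tz":0.286,"ax":0,"ay":0,"az":0},
    {"grip":-1,"tx":0.003,"ty":-0.002,"tz":0.286,"ax":0,"ay":0,"az":0},
    {"grip":-1,"tx":0.003,"ty":-0.002,"tz":0.286,"ax":0,"ay":0,"az":0}
  ]
}}

```text
clock: 40.07
tcp_pos: [470.4, 355.3, 49.9]
orientation: [-2.186, -2.256, -0.002]
ft_force: [1.0, 0.6, -3.2]
finger_gap: 0.687
```

Call:
{"fn": "apply_moves", "kwargs": {
  "rows": [
    {"grip":0.6,"tx":0,"ty":0,"tz":0,"ax":0,"ay":0,"az":0},
    {"grip":0.7,"tx":0,"ty":0,"tz":0,"ax":0,"ay":0,"az":0},
    {"grip":0.8,"tx":0,"ty":0,"tz":0,"ax":0,"ay":0,"az":0},
    {"grip":0.8,"tx":0,"ty":0,"tz":0,"ax":0,"ay":0,"az":0},
    {"grip":0.8,"tx":0,"ty":0,"tz":-0.05,"ax":0,"ay":0,"az":0},
    {"grip":0.8,"tx":0,"ty":0,"tz":-0.15,"ax":0,"ay":0,"az":0},
    {"grip":0.8,"tx":0,"ty":0,"tz":-0.26,"ax":0,"ay":0,"az":0},
    {"grip":1,"tx":0,"ty":0,"tz":-0.39,"ax":0,"ay":0,"az":0},
    {"grip":1,"tx":0,"ty":0,"tz":-0.5,"ax":0,"ay":0,"az":0},
    {"grip":1,"tx":0,"ty":0,"tz":-0.5,"ax":0,"ay":0,"az":0}
  ]
}}

```text
clock: 40.9
tcp_pos: [472.7, 358.2, 208.0]
orientation: [2.185, 2.256, 0.02]
ft_force: [0.8, 0.7, 0.7]
finger_gap: 0.997
```

```bash
python3 - <<'E'
from h import *
st(); weigh(4)
c=snap("scene","s10"); cv2.imwrite("pics/s10b.png",cv2.resize(c["pixels"],(800,600),interpolation=cv2.INTER_CUBIC))
plan(((480,215,320),91.8))
E
```

```text
t 40.9 p [472.7 358.2 208. ] x [-0.032  0.999  0.008] z [ 0.01   0.008 -1.   ] F [0.77 0.73 0.66] gap 0.997 q [-0.24  0.58 -0.66  1.72  0.42  0.98 -1.03]
F [ 0.319  0.216 -0.363] sd [0.45 0.52 0.08] tq [ 9.0000e-03 -5.4852e+01 -9.5100e+00 -2.3567e+01 -5.1000e-02  4.2000e-02
  5.1000e-02]
t [-0.465  0.02  -0.403] a [-0.002  0.002  0.   ] mm 185
```

View pics/s10b.png

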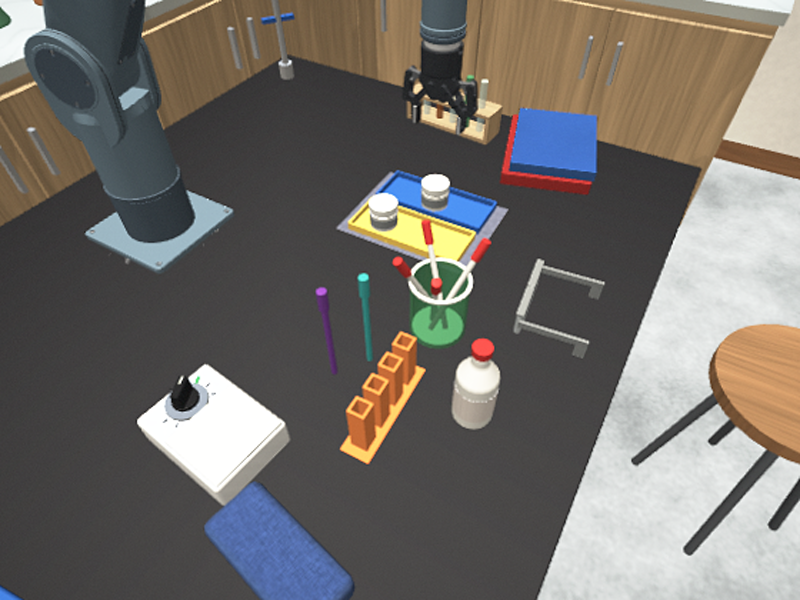

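Call:
{"fn": "apply_moves", "kwargs": {
  "rows": [
    {"grip":1,"tx":0,"ty":0,"tz":-0.08,"ax":0,"ay":0,"az":0},
    {"grip":1,"tx":0,"ty":0,"tz":-0.18,"ax":0,"ay":0,"az":0},
    {"grip":1,"tx":0,"ty":0,"tz":-0.28,"ax":0,"ay":0,"az":0},
    {"grip":1,"tx":0,"ty":0,"tz":-0.36,"ax":0,"ay":0,"az":0},
    {"grip":1,"tx":0,"ty":0,"tz":-0.4,"ax":0,"ay":0,"az":0},
    {"grip":1,"tx":0,"ty":0,"tz":-0.4,"ax":0,"ay":0,"az":0},
    {"grip":1,"tx":0,"ty":0,"tz":-0.4,"ax":0,"ay":0,"az":0},
    {"grip":1,"tx":0,"ty":0,"tz":-0.4,"ax":0,"ay":0,"az":0},
    {"grip":1,"tx":0,"ty":0,"tz":-0.4,"ax":0,"ay":0,"az":0},
    {"grip":1,"tx":0,"ty":0,"tz":-0.4,"ax":0,"ay":0,"az":0}
  ]
}}

```text
clock: 41.98
tcp_pos: [469.6, 354.3, 318.3]
orientation: [-2.186, -2.256, 0.003]
ft_force: [1.2, -0.3, 0.4]
finger_gap: 1.0
```

Call:
{"fn": "apply_moves", "kwargs": {
  "rows": [
    {"grip":1,"tx":0,"ty":0,"tz":0,"ax":0,"ay":0,"az":0},
    {"grip":1,"tx":0,"ty":0,"tz":0,"ax":0,"ay":0,"az":0},
    {"grip":1,"tx":0,"ty":0,"tz":0,"ax":0,"ay":0,"az":0},
    {"grip":1,"tx":0,"ty":0,"tz":0,"ax":0,"ay":0,"az":0},
    {"grip":1,"tx":0,"ty":0,"tz":0,"ax":0,"ay":0,"az":0},
    {"grip":1,"tx":0,"ty":0,"tz":0,"ax":0,"ay":0,"az":0},
    {"grip":1,"tx":0,"ty":0,"tz":0,"ax":0,"ay":0,"az":0},
    {"grip":1,"tx":0,"ty":0,"tz":0,"ax":0,"ay":0,"az":0},
    {"grip":1,"tx":0,"ty":0,"tz":0,"ax":0,"ay":0,"az":0},
    {"grip":1,"tx":0,"ty":0,"tz":0,"ax":0,"ay":0,"az":0}
  ]
}}

```text
clock: 42.82
tcp_pos: [470.0, 354.8, 319.8]
orientation: [2.186, 2.256, 0.001]
ft_force: [-0.0, 0.7, -0.4]
finger_gap: 1.0
```

```bash
python3 - <<'E'
from h import *
st(); c=snap("scene","s11")
a=load("s10")["pixels"]; b=c["pixels"]
print("changed beaker px vs s10:",(cv2.absdiff(a,b).max(2)[140:250,265:350]>30).sum())
im=b[110:260,230:430]; t=snap("top","t11")["pixels"][140:230,215:335]
im=cv2.resize(im,(800,600),interpolation=cv2.INTER_CUBIC)[:,:480]; t=cv2.resize(t,(320,240),interpolation=cv2.INTER_CUBIC)
o=np.zeros((600,800,3),np.uint8); o[:,:480]=im; o[:240,480:]=t
cv2.imwrite("pics/f.png",o)
E
```

```text
t 42.82 p [470.  354.8 319.8] x [-0.032  0.999  0.   ] z [ 0.001  0.    -1.   ] F [-0.01  0.67 -0.43] gap 1.0 q [-0.2   0.46 -0.72  1.6   0.32  1.2  -0.95]
changed beaker px vs s10: 0
```

View pics/f.png

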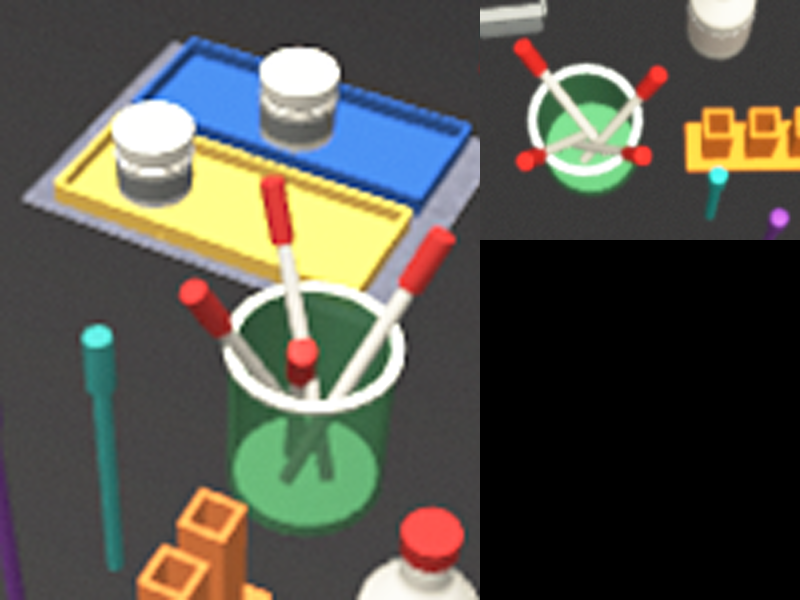

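```bash
python3 -c "
from workcell import job; print(job.job_done())"
```

```text
the job is handed in; nothing more can be done
None
```

I finished the whole job in the order asked and handed it in at about 43 s on the robot's clock; no verdict is reported.

- **Dial:** I turned it back first. A close-up showed the pointer in line with the green standby mark, and a later overview still showed it turned back.
- **Rods:** All four were moved from the caddy to the soak beaker. I placed each at about 7.5°, but the feet slid after release, so they now lean at roughly 30° by estimate. The last check showed all four inside, and the beaker's part of the picture had not changed over the final 2 s.
- **Jars:** Two were present and I saw no third. Both stand upright in the final picture.

| Jar | Measured weight | Tray |
|---|---|---|
| First | 1.6 N (about 160 g) | Yellow |
| Second | 3.4 to 4.5 N (about 350–450 g) | Blue |

The second jar's readings disagreed: two averages while hovering gave 4.1 and 4.5 N, and a shorter one over the tray gave 3.4 N. All are above half full (300 g).

Nothing knocked the jars during the run. The goggles, wash bottle, pencil case and the purple and turquoise rods were not touched. One move call was refused at the start for missing keys, before anything had moved.

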